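# Nest the tea tumblers in the pot on the lazy Susan

## Robot

A 7-joint arm with a two-finger parallel gripper is mounted at the origin on the work surface. World frame = base frame: x ahead of the robot, y to its left, z up, the work surface at z = 0. Lengths are in m, angles in rad, forces in N, time in s.
With the tool pointing down it reaches from about 0.4 to 0.85 m from the base axis. Payload 4.5 kg.
Tool frame: the origin (TCP) lies between the finger pads; the fingertips stand 14 mm ahead of it and the grasp point (between the pads) lies 5 mm behind it (tcp_to_tips is the distance from the TCP to the fingertips, in m); z points along the fingers, y is the direction in which the jaws open and shut (so a half turn about z gives the same grasp; the last joint's range is limited). The gripper opens to 85 mm and grips with 20 to 120 N. Pads are 22 mm wide; open, the fingers measure 114 mm over their backs; the gripper's body (76 mm by 85 mm) begins 54 mm behind the grasp point. The pads swing forward as they close: fully open they stand 13 mm farther back than shut.
Start: joints at [1.192, 0.689, -0.195, 1.565, 0.157, 0.902, -0.215], TCP at [0.251, -0.573, 0.21] pointing down, gripper open.
Joint ranges: [-3.01, 3.01], [-0.46, 2.08], [-1.47, 1.51], [0.13, 2.56], [-1, 4.14], [0.04, 2.09], [-2.66, 2.66]. Speed limits (rad/s): [2.57, 2.57, 3.14, 3.14, 3.14, 3.14, 3.14].

## Interface

Orientations are given as [roll, pitch, yaw] about the fixed x, y, z axes, in that order (R = Rz(yaw) Ry(pitch) Rx(roll)).
In Python, from rig import get_obs, read_camera, get_calibration, sign_off, look_for, cut_out, tcp_to_tips gives the robot as it stands.
- The arm moves only by the shell command python3 -m pendant 'ROWS' [FORCE]. ROWS is JSON, a list that holds one entry, the list of rows, each a list of 7 numbers: the turn, a rotation vector about the tool's x, y, z in degrees, then the shift along the tool's x, y, z in m, then the finger opening in m, from 0 to 0.0854. A call has 1 to 8 rows; each row is the pose to reach, as a shift and turn from the pose commanded when the call began, along the tool's axes at that moment; what a row does not reach only later rows make up. A row lasts 1/12 s, in which the tool goes at most 41.7 mm and 7.16 degrees, less where a joint would pass 70% of its speed; a pose out of reach is approached as far as the arm can. A call with a gripper value outside its range is refused whole. The fingers move at their own pace and stop on an object; FORCE is the grip in N (left out, the last holds). Time passes only in rows, so rows that repeat a pose let the fingers close. It gives the time, the measured TCP pose, the force and the opening at its end, in the units of the state.
- get_obs(): the state, without advancing time (a new reading comes with each control period).
- read_camera(name): name is "scene" or "top"; returns the picture (400x640x3 uint8, red, green, blue); there is no depth.
- get_calibration(name): a dict with "vfov" (degrees; the focal length in pixels is half the picture's height over the tangent of half this angle, whatever the lens; pixels are square), "cx", "cy" (the principal point, pixels), "k1" (the pictures are not rectified: a ray, as slopes to the right and down, at radius r is drawn at 1 + k1 r^2 times it, then the intrinsics apply), "extrinsics" (4x4, takes a point from camera to world coordinates). Camera axes: x right, y down, z forward; pixel columns grow to the right and rows downward; lengths in m; the calibration is good to about 2 mm. A picture is of the moment at which its call begins. get_calibration takes no time and is no camera call.
- sign_off(): hands the job in, once; it reports no verdict.
Trained networks look in the newest picture that a camera, given by its name, has taken for a name from the list of things; names that differ only in an ending like _2 or _b are one class to them, and where a whole thing is asked for, a point or a joint stands for the part that bears it (a point fixed in the world has none). Each returns a list of dicts, best first, with "confidence" (0 to 1); they miss things now and then, are a little off and sometimes report something else, mostly with a low value. They report only what shows in the picture. A call takes as long as a camera call. They do not tell look-alikes from the thing itself.
- look_for(camera, thing): "xyz" ([x, y, z] in m, in world coordinates, good to about 4 mm: the middle of the surface that is visible of it).
- cut_out(camera, thing): "pixels" (400x640 bool, what is visible of it).
The state is a dict: "time_s": time; "qpos": joint angles; "qd": joint speeds; "tau": joint torques, N m; "eef_pos": TCP position; "orientation": TCP orientation; "contact_force": force on the tool from outside, world axes, zero at the start; "moment": the same for the moment, N m; "gripper_width": opening from 0.0 (shut) to 1.0 (fully open).
Only numpy, scipy, OpenCV 4.12 (cv2) and the standard library are available. Lean on these libraries where they do the work, as an engineer would, in place of code of your own. Each camera call takes 0.05 s, during which the arm holds its last target. There are 200 camera calls.

## Task

Put the tea set away after the meditation class: lower the green tumbler into the ceramic pot on the lazy Susan, then the white tumbler into the green one, then the cork stopper into the white one, each upright and gently, not dropped and not pressed tight, letting go of each once it rests inside before fetching the next. Then turn the lazy Susan until the pot stands in line with the brass tab of its base, with the stack still nested, and leave the other things on the bench where they are.

Things in the scene. Friction and masses are not known exactly. Their poses are not given: they have to be found in the camera images.
- susan_base: fixed dark wooden base of the lazy Susan, on the bench. Origin: on the turntable's vertical turning axis, at bench level. Its own x axis points, level, along its brass tab: a 22 mm wide flat strip that shows beyond the turntable's edge, ending in a 24 mm round brass stud 10 mm tall, 150 mm from the axis. The round turntable on it has 120 mm radius, its top 29 mm above the bench
- susan (a joint): angle of the turntable about the base's axis, rad, counter-clockwise seen from above. 0: the pot stands in line with the brass tab; it starts at 0.6 to 1.3. Turns with slight friction (0.15 N m) and stays where it is left. The pot's axis is 55 mm from the turning axis; the peg is diametrically opposite the pot
- peg_top (a point): top centre of the brass peg that turns the lazy Susan: upright, round, 18 mm in diameter, standing 60 mm above the turntable (top 89 mm above the bench), 95 mm from the turning axis, on the opposite side from the pot
- pot_mouth (a point): centre of the mouth of the blue ceramic pot on the turntable, 105 mm above the bench when nothing stands in it. Pot: 70 mm tall, mouth 60.2 mm across inside, wall 8 mm (76 mm across the rim outside), cavity narrowing downward by 0.12 mm of radius per mm. The green tumbler rests in it with its underside 52 to 55 mm below this point
- pot (a joint): how far the pot has sunk on its sprung saucer, m, downward: 0 when empty, 0.6 mm for each newton that presses on the pot or on what is nested in it; bottoms out at 16 mm. The finished stack's own weight gives 1.5 to 3 mm; beyond 11 mm the parts count as jammed tight
- green_tumbler: green open tumbler, 90 mm tall, upright, loose, 90 to 180 g. Origin: centre of underside, z up. Outside: radius 23.5 mm at the foot, growing 0.12 mm per mm to 30.7 at height 60; above, a straight 68 mm wide collar to the rim, gripped across from above. Inside: 30.3 mm radius at the rim, same taper. White rests in it with its underside 33 to 36 mm above this origin
- white_tumbler: white open tumbler, 90 mm tall, upright, loose, 90 to 180 g. Origin: centre of underside, z up. Outside: radius 23.5 mm at the foot, growing 0.12 mm per mm to 30.7 at height 60; above, a straight 68 mm wide collar to the rim, gripped across from above. Inside: 30.3 mm radius at the rim, same taper. The stopper rests in it with its underside 69 to 71 mm above this origin
- stopper: cork stopper, a cone 40 mm tall, radius 25 mm at the underside and 35 mm at its top, with an upright round dark wooden knob 22 mm in diameter on it, from height 40 to 75 mm, to grip. Loose, 60 g, narrow end down. Origin: centre of its underside, z up
- container: bystander: translucent container with blue lid and white clips, about 138 x 110 x 70 mm, loose; origin under its centre
- mallet: bystander: wooden mallet lying loose, head 75 mm long and 44 mm thick, handle 200 mm toward its own -x; origin under the head's middle
- cork_block: bystander: rounded cork block 110 x 70 x 60 mm, loose; origin under its centre
- roller: bystander: orange ribbed foot roller lying along its own x, 150 mm long, 64 mm thick, loose, it does not roll by itself; origin under its middle
Things that resemble listed ones, but are neither listed nor needed, are in the scene too. What is shaped like the stopper but pink or red is not meant.

How it is judged:
By the outcome, as a careful person would: the job done as asked, in the order asked, and still so for the second after the job is handed in, with the robot touching nothing.
It also fails if it takes over 72 s, if anything falls off the work surface, if the arm or the gripper's body presses on something with over 40 N, if the wrist force passes 120 N, or if a joint passes its speed limit or range.

## Working session

There is one attempt and no reset: what is moved stays moved. The work goes in short steps, Python scripts to look and compute and a shell command to move; the robot and the scene stay as the last step left them, time stands still between calls to the robot, and variables do not carry over. Pictures are saved under pics/ and viewed, about 8 in all and at most 12, crops included, and the job is handed in when it is done.

```bash
ls; mkdir -p pics; cat > h.py <<'E'
import numpy as np, cv2
from rig import *
from scipy.spatial.transform import Rotation as R
def K(n):
    c=get_calibration(n); f=200/np.tan(np.radians(c["vfov"])/2); return c,f
def ray(n,u,v):
    c,f=K(n); d=np.array([(u-c["cx"])/f,(v-c["cy"])/f]); s=d.copy()
    for _ in range(20): s=d/(1+c["k1"]*(s@s))
    E=np.array(c["extrinsics"]); return E[:3,3],E[:3,:3]@np.array([s[0],s[1],1])
def at_z(n,u,v,z):
    o,d=ray(n,u,v); return o+d*(z-o[2])/d[2]
def proj(n,p):
    c,f=K(n); E=np.array(c["extrinsics"]); q=E[:3,:3].T@(np.array(p)-E[:3,3]); s=q[:2]/q[2]; s=s*(1+c["k1"]*(s@s))
    return s*f+[c["cx"],c["cy"]]
def snap(n,name,crop=None,scale=1):
    im=read_camera(n)
    o=im
    if crop: o=o[crop[1]:crop[3],crop[0]:crop[2]]
    o=cv2.resize(o,None,fx=scale,fy=scale,interpolation=cv2.INTER_CUBIC)
    cv2.imwrite(f"pics/{name}.png",o[:,:,::-1]); return im
E
python3 - <<'E'
from h import *
a=snap("scene","s0");b=snap("top","t0")
for n in("scene","top"):
    c,f=K(n);print(n,f,c["cx"],c["cy"],c["k1"],np.round(c["extrinsics"],3).tolist())
    for t in("green_tumbler","white_tumbler","stopper","pot","susan_base","peg_top","container","mallet","cork_block","roller"):
        print(t,[(np.round(x["xyz"],3).tolist(),round(x["confidence"],2),proj(n,x["xyz"]).round().astype(int).tolist()) for x in look_for(n,t)[:4]])
o=get_obs();print(o)
print(tcp_to_tips)
E
```

```text
pics
scene 387.63254472500745 322.86418762201845 204.45194254891825 -0.04582797209476126 [[0.3, 0.524, -0.797, 1.444], [0.954, -0.148, 0.261, -0.316], [0.019, -0.839, -0.544, 0.722], [0.0, 0.0, 0.0, 1.0]]
green_tumbler [([0.478, -0.28, 0.066], 0.58, [232, 218])]
white_tumbler [([0.462, 0.245, 0.065], 0.81, [391, 191]), ([0.562, 0.024, 0.085], 0.18, [339, 212])]
stopper [([0.629, -0.298, 0.042], 0.89, [232, 258]), ([0.741, -0.286, 0.038], 0.73, [243, 287]), ([0.479, -0.4, 0.039], 0.73, [191, 232]), ([0.743, -0.388, 0.042], 0.57, [199, 295])]
pot [([0.561, 0.022, 0.086], 0.78, [338, 211])]
susan_base [([0.571, -0.022, 0.03], 0.66, [325, 231]), ([0.563, 0.02, 0.088], 0.47, [338, 211])]
peg_top [([0.566, -0.027, 0.029], 0.61, [323, 231]), ([0.564, 0.029, 0.084], 0.35, [341, 212])]
container [([0.722, 0.293, 0.067], 0.71, [447, 233]), ([0.374, 0.425, 0.03], 0.65, [424, 180])]
mallet [([0.372, 0.425, 0.027], 0.81, [424, 181]), ([0.478, -0.281, 0.065], 0.18, [232, 218])]
cork_block [([0.647, -0.465, 0.056], 0.94, [165, 270])]
roller [([0.475, -0.496, 0.051], 0.75, [155, 233])]
top 491.93673
[... 824 characters left out ...]
1, 'qpos': array([ 1.19181066,  0.68910221, -0.19460269,  1.56530728,  0.15729152,
        0.90249029, -0.21510781]), 'qd': array([-4.53952203e-04, -1.31414939e-03,  1.55409165e-03,  3.27852053e-04,
       -1.39735405e-03, -1.66315533e-03,  2.43865585e-06]), 'tau': array([-6.59634497e-04, -5.39555454e+01, -1.26673579e+00, -1.58882958e+01,
        1.01140086e-02,  1.45551890e-03, -7.95147884e-06]), 'eef_pos': array([ 0.25076366, -0.57251358,  0.21001345]), 'orientation': array([ 3.14151827e+00, -2.11106814e-05,  4.12797940e-01]), 'contact_force': array([-0.0269293 , -0.04662108,  0.02508906]), 'moment': array([ 0.02736546,  0.00829816, -0.00292345]), 'gripper_width': 0.9945077543996276}
0.014
```

View pictures.

View pics/t0.png

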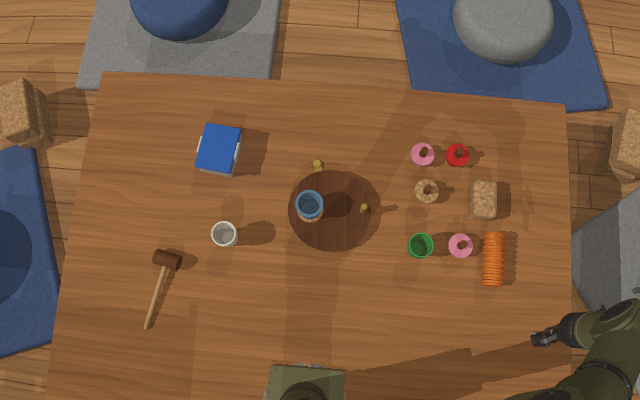

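View pics/s0.png

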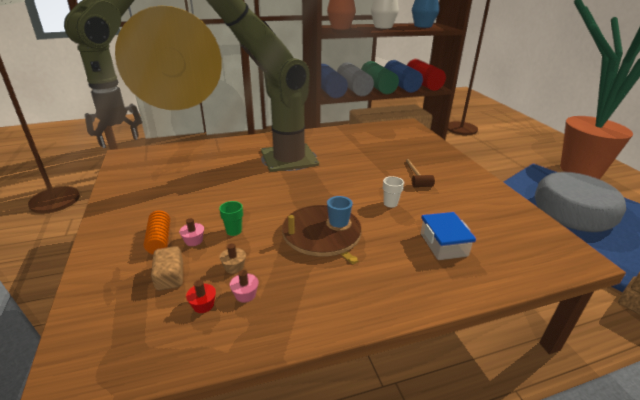

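The candidates, as pixels in the top view:
- **Cork stopper:** the tan one at (426,191). The look-alikes are pink at (423,154), pink at (460,246) and red at (457,155).
- **Green tumbler:** (420,245), the only green one.
- **White tumbler:** (223,234), the only white one.
- **Pot:** (309,205).
- **Peg:** about (364,209).
- **Brass stud:** about (318,163).

Next I'll fit silhouette models to get precise positions.

```bash
cat >> h.py <<'E'
from scipy.optimize import minimize
T=np.linspace(0,2*np.pi,60)
def circ(x,y,z,r): return np.c_[x+r*np.cos(T),y+r*np.sin(T),0*T+z]
TUM=[[(0,.0235),(.06,.0307),(.06,.034),(.09,.034)]]
STO=[[(0,.025),(.04,.035)],[(.04,.011),(.075,.011)]]
POT=[[(.070,.038),(.105,.038)]]
def render(n,x,y,parts,z0=0):
    S=8; im=np.zeros((400*S//2,640*S//2),np.uint8)  # 4x
    for p in parts:
        pts=np.array([proj(n,q) for z,r in p for q in circ(x,y,z+z0,r)])
        cv2.fillConvexPoly(im,cv2.convexHull(((pts+.5)*4).astype(np.float32)).round().astype(np.int32),255)
    return cv2.GaussianBlur(cv2.resize(im,(640,400),interpolation=cv2.INTER_AREA)/255.,(0,0),1.5)
def fit(masks,parts,x0,z0=0):
    ms={n:cv2.GaussianBlur(m.astype(float),(0,0),1.5) for n,m in masks.items()}
    c=lambda p:sum(((render(n,p[0],p[1],parts,z0)-m)**2).sum() for n,m in ms.items())
    r=minimize(c,x0,method="Nelder-Mead",options=dict(initial_simplex=[x0,[x0[0]+.01,x0[1]],[x0[0],x0[1]+.01]],xatol=2e-4,fatol=.05))
    return r.x,r.fun/sum(m.sum() for m in ms.values())
def best(n,thing,near,rad=.05):
    L=cut_out(n,thing); t=proj(n,near)
    L=[(np.hypot(*(np.array(np.nonzero(l["pixels"]))[::-1].mean(1)-t)),l) for l in L]
    L=[l for l in L if l[0]<16]
    return min(L,key=lambda l:l[0])[1]["pixels"] if L else None
E
python3 - <<'E'
from h import *
ims={n:read_camera(n) for n in("scene","top")}
np.savez("im0.npz",**ims)
for t,P,x in(("green_tumbler",TUM,(.465,-.285)),("white_tumbler",TUM,(.452,.255)),("stopper",STO,(.620,-.295))):
    M={n:best(n,t,(*x,.045)) for n in ims}; M={n:m for n,m in M.items() if m is not None}
    for s in [M]+[{n:m} for n,m in M.items()]:
        f=fit(s,P,list(x)); print(t,list(s),f[0].round(4),round(f[1],3),[int(m.sum()) for m in s.values()])
for n in ims:
    for th in("pot","susan_base","peg_top"):
        for l in cut_out(n,th): 
            p=np.array(np.nonzero(l["pixels"]))[::-1]; print(n,th,round(l["confidence"],2),p.mean(1).round(1),p.min(1),p.max(1),p.shape[1])
    # brass colours
    h=cv2.cvtColor(ims[n],cv2.COLOR_RGB2HSV)
    m=((h[...,0]>20)&(h[...,0]<32)&(h[...,1]>110)&(h[...,2]>70)).astype(np.uint8)
    k,_,st,ce=cv2.connectedComponentsWithStats(m)
    print(n,[(st[i].tolist(),ce[i].round(1).tolist()) for i in range(1,k) if st[i,4]>8])
    m=((h[...,0]>95)&(h[...,0]<125)&(h[...,1]>80)).astype(np.uint8)
    k,_,st,ce=cv2.connectedComponentsWithStats(m)
    print('blue',[(st[i].tolist(),ce[i].round(1).tolist()) for i in range(1,k) if st[i,4]>200])
a=cv2.resize(ims["top"][140:270,280:480],None,fx=4,fy=4,interpolation=cv2.INTER_CUBIC)
cv2.imwrite("pics/c1.png",a[:,:,::-1])
E
```

```text
Traceback (most recent call last):
  File "h.py", line 36, in fit
    r=minimize(c,x0,method="Nelder-Mead",options=dict(initial_simplex=[x0,[x0[0]+.01,x0[1]],[x0[0],x0[1]+.01]],xatol=2e-4,fatol=.05))
  File "h.py", line 35, in <lambda>
    c=lambda p:sum(((render(n,p[0],p[1],parts,z0)-m)**2).sum() for n,m in ms.items())
               ~~~^^^^^^^^^^^^^^^^^^^^^^^^^^^^^^^^^^^^^^^^^^^^^^^^^^^^^^^^^^^^^^^^^^^
  File "h.py", line 35, in <genexpr>
    c=lambda p:sum(((render(n,p[0],p[1],parts,z0)-m)**2).sum() for n,m in ms.items())
                     ~~~~~~^^^^^^^^^^^^^^^^^^^^^^
  File "h.py", line 30, in render
    pts=np.array([proj(n,q) for z,r in p for q in circ(x,y,z+z0,r)])
                  ~~~~^^^^^
  File "h.py", line 13, in proj
    c,f=K(n); E=np.array(c["extrinsics"]); q=E[:3,:3].T@(np.array(p)-E[:3,3]); s=q[:2]/q[2]; s=s*(1+c["k1"]*(s@s))
        ~^^^
  File "h.py", line 5, in K
    c=get_calibration(n); f=200/np.tan(np.radians(c["vfov"])/2); return c,f
ValueError: time passes only in moves, steps and waits
```

Too many calibration calls, so I'll cache the result.

```bash
sed -i 's/^def K(n):/import functools\n@functools.cache\ndef K(n):/' h.py
cat > m1.py <<'E'
from h import *
ims={n:read_camera(n) for n in("scene","top")}
for t,P,x in(("green_tumbler",TUM,(.465,-.285)),("white_tumbler",TUM,(.452,.255)),("stopper",STO,(.620,-.295))):
    M={n:best(n,t,(*x,.045)) for n in ims}; M={n:m for n,m in M.items() if m is not None}
    for s in [M]+[{n:m} for n,m in M.items()]:
        f=fit(s,P,list(x)); print(t,list(s),f[0].round(4),round(f[1],3),[int(m.sum()) for m in s.values()])
for n in ims:
    for th in("pot","susan_base","peg_top"):
        for l in cut_out(n,th): 
            p=np.array(np.nonzero(l["pixels"]))[::-1]; print(n,th,round(l["confidence"],2),p.mean(1).round(1),p.min(1),p.max(1),p.shape[1])
    h=cv2.cvtColor(ims[n],cv2.COLOR_RGB2HSV)
    m=((h[...,0]>20)&(h[...,0]<32)&(h[...,1]>110)&(h[...,2]>70)).astype(np.uint8)
    k,_,st,ce=cv2.connectedComponentsWithStats(m)
    print(n,[(st[i].tolist(),ce[i].round(1).tolist()) for i in range(1,k) if st[i,4]>8 and 250<ce[i][0]<400])
    m=((h[...,0]>95)&(h[...,0]<125)&(h[...,1]>80)).astype(np.uint8)
    k,l,st,ce=cv2.connectedComponentsWithStats(m)
    for i in range(1,k):
        if st[i,4]>200 and 250<ce[i][0]<400 and 180<ce[i][1]<230: print('blue',st[i],ce[i])
a=cv2.resize(ims["top"][140:270,280:480],None,fx=4,fy=4,interpolation=cv2.INTER_CUBIC)
cv2.imwrite("pics/c1.png",a[:,:,::-1])
E
python3 m1.py
```

```text
green_tumbler ['scene', 'top'] [ 0.4561 -0.2791] 0.009 [659, 568]
green_tumbler ['scene'] [ 0.4523 -0.2774] 0.004 [659]
green_tumbler ['top'] [ 0.457  -0.2802] 0.001 [568]
white_tumbler ['scene', 'top'] [0.4452 0.256 ] 0.034 [488, 485]
white_tumbler ['scene'] [0.4414 0.2567] 0.015 [488]
white_tumbler ['top'] [0.4473 0.2577] 0.032 [485]
stopper ['scene', 'top'] [ 0.6217 -0.2963] 0.018 [537, 413]
stopper ['scene'] [ 0.6186 -0.2964] 0.008 [537]
stopper ['top'] [ 0.6231 -0.2962] 0.017 [413]
scene pot 0.8 [338.5 210.5] [327 196] [351 227] 652
scene pot 0.51 [391.8 190.2] [383 176] [403 207] 516
scene susan_base 0.59 [323.5 229.1] [282 196] [360 263] 3608
scene peg_top 0.66 [322.3 228. ] [282 196] [359 255] 3479
scene peg_top 0.37 [323.5 228.9] [282 196] [360 263] 3602
scene [([289, 160, 30, 9, 53], [303.8, 164.8])]
blue [328 196  24  31 588] [339.00170068 210.36904762]
top pot 0.62 [309.2 203.5] [295 189] [323 218] 662
top susan_base 0.57 [328.8 209.6] [287 159] [371 252] 5579
top peg_top 0.91 [329.2 210.4] [288 170] [371 251] 5446
top [([314, 161, 6, 3, 10], [316.7, 161.9])]
blue [296 190  27  29 296] [310.54391892 203.04054054]
```

View pics/c1.png

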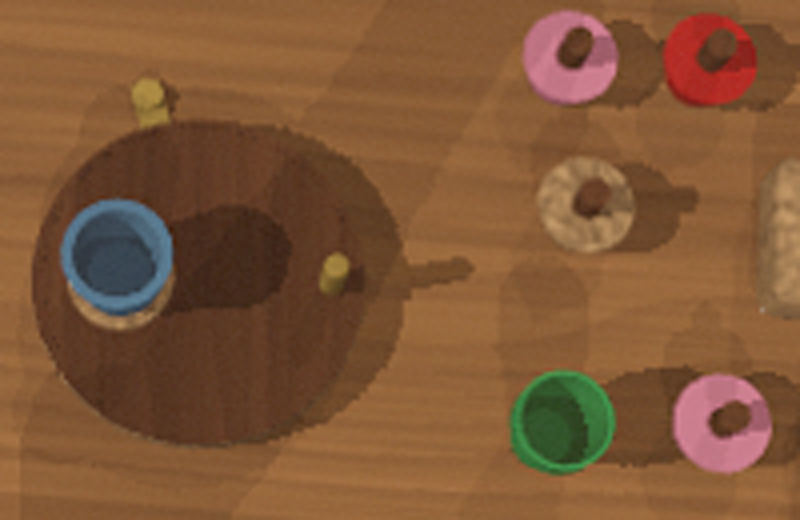

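```bash
cat > m2.py <<'E'
from h import *
read_camera("scene");read_camera("top")
A={}
for n,uv in(("top",dict(pot=(308.9,203.6),peg=(364.1,205.1),stud=(316.8,162.8))),):
    for k,z in(("pot",.105),("peg",.089),("stud",.010)): A[k]=at_z(n,*uv[k],z)[:2]; print(k,A[k].round(4))
print("pot-peg",np.hypot(*(A["pot"]-A["peg"])))
ax=A["peg"]+(A["pot"]-A["peg"])*95/150; print("axis",ax.round(4),"stud r",np.hypot(*(A["stud"]-ax)))
for n in("scene","top"):
    for l in cut_out(n,"peg_top"):
        if 5000<l["pixels"].sum()<5560 or n=="scene": print(n,"disc",fit({n:l["pixels"]},[[(.005,.12),(.029,.12)]],list(ax)))
    for l in cut_out(n,"pot")[:1]: print(n,"pot",fit({n:l["pixels"]},[[(.036,.030),(.105,.038)]],list(A["pot"])))
ang=lambda v:np.arctan2(v[1],v[0])
print("susan",ang(A["pot"]-ax)-ang(A["stud"]-ax), "tab dir",ang(A["stud"]-ax))
E
python3 m2.py
```

```text
pot [0.5418 0.03  ]
peg [ 0.5531 -0.12  ]
stud [0.6888 0.0228]
pot-peg 0.1503380477501645
axis [ 0.546 -0.025] stud r 0.15063668370799974
scene disc (array([ 0.53229928, -0.01968223]), np.float64(0.04833123503028868))
scene pot (array([0.54193645, 0.02881388]), np.float64(0.003475140879177784))
top disc (array([ 0.54749817, -0.02469451]), np.float64(0.0013233114918555706))
top pot (array([0.54399205, 0.03085435]), np.float64(0.004821746603017144))
susan 1.3232959589020714 tab dir 0.32282862386089894
```

```bash
python3 -m pendant '[[[0,0,23.65,0.306,-0.186,0.03,0.0854],[0,0,23.65,0.306,-0.186,0.03,0.0854],[0,0,23.65,0.306,-0.186,0.03,0.0854],[0,0,23.65,0.306,-0.186,0.03,0.0854],[0,0,23.65,0.306,-0.186,0.03,0.0854],[0,0,23.65,0.306,-0.186,0.03,0.0854],[0,0,23.65,0.306,-0.186,0.03,0.0854],[0,0,23.65,0.306,-0.186,0.03,0.0854]]]' 30
```

```text
time_s: 2.97
eef_pos: [0.4426, -0.2989, 0.1822]
orientation: [3.141, -0.001, -0.0]
contact_force: [0.4, -0.5, 0.2]
gripper_width: 1.002
```

```bash
python3 -m pendant '[[[0,0,0,0.0145,-0.019,0,0.0854],[0,0,0,0.0145,-0.019,0.03,0.0854],[0,0,0,0.0145,-0.019,0.06,0.0854],[0,0,0,0.0145,-0.019,0.09,0.0854],[0,0,0,0.0145,-0.019,0.107,0.0854],[0,0,0,0.0145,-0.019,0.107,0.0854],[0,0,0,0.0145,-0.019,0.107,0.0854]]]' 30; python3 - <<'E'
from h import *
snap("scene","g1",(160,100,340,280),3)
E
```

```text
time_s: 3.55
eef_pos: [0.4558, -0.2814, 0.0748]
orientation: [-3.141, 0.001, 0.0]
contact_force: [0.3, -0.1, 0.4]
gripper_width: 1.003
```

View pics/g1.png

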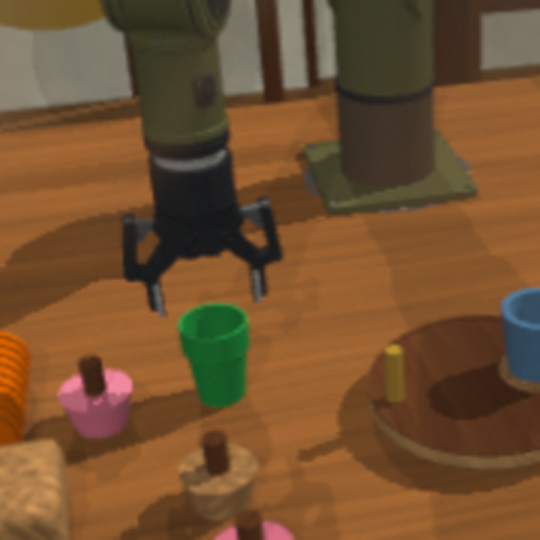

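```bash
python3 - <<'E'
from h import *
for y in(-.324,-.281,-.238): print(proj("scene",(.456,y,.074)).round(1),proj("top",(.456,y,.074)).round(1))
for z in (0,.06,.09): print(proj("scene",(.457,-.280,z)).round(1),proj("top",(.457,-.280,z)).round(1))
print(get_obs()["eef_pos"],get_obs()["time_s"])
snap("top","g2",(360,180,520,300),5)
snap("scene","g3",(160,100,340,280),3)
E
```

```text
[215.5 213.8] [435.9 246.6]
[230.3 211.6] [420.3 245.5]
[244.8 209.4] [404.6 244.3]
[233.3 231.7] [415.2 248.8]
[231.2 215.6] [419.  245.8]
[230.  207.2] [421.  244.2]
[ 0.45659575 -0.28192294  0.07580675] 3.6
```

View pics/g2.png

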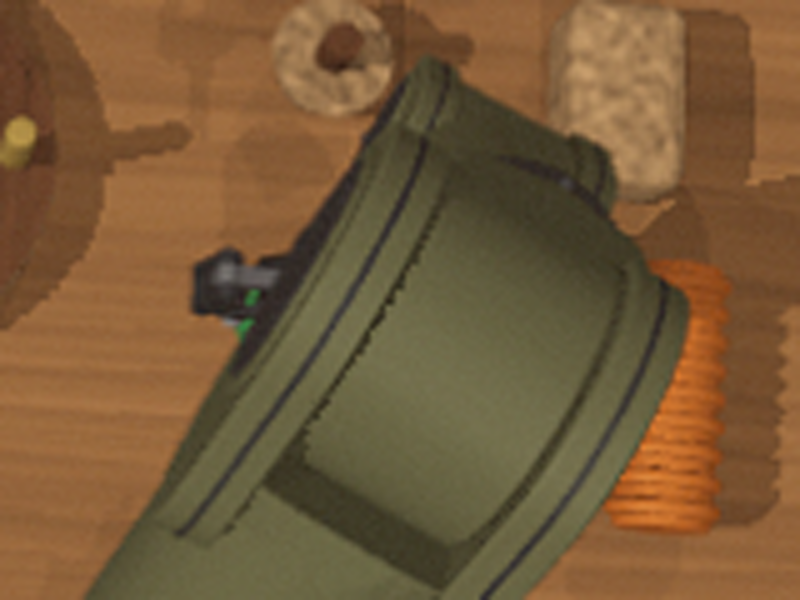

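View pics/g3.png

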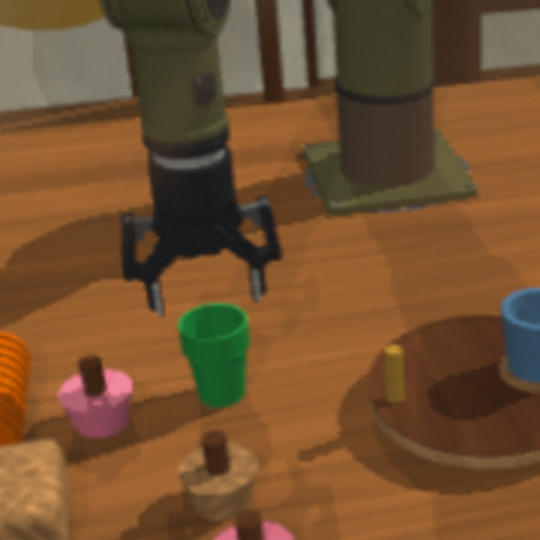

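```bash
python3 - <<'E'
from h import *
from scipy.optimize import least_squares
for a,b in(((407,244.5),(246,199.5)),((403,240),(246,199.5))):
    r=least_squares(lambda p:np.r_[proj("top",p)-a,proj("scene",p)-b],[.456,-.24,.09]); print(r.x.round(4),r.fun.round(1))
for z in(.07,.08,.09,.1,.11): print(z,proj("scene",(.456,-.281,z)).round(1), at_z("scene",246,199.5,z).round(3), at_z("scene",213.5,204,z).round(3),at_z("top",407,244.5,z).round(3))
E
```

```text
[ 0.4514 -0.2357  0.1062] [-1.5 -0.3 -1.6 -0.1]
[ 0.4611 -0.2295  0.1107] [0.7 0.1 0.8 0. ]
0.07 [230.4 212.7] [ 0.395 -0.226  0.07 ] [ 0.394 -0.326  0.07 ] [ 0.457 -0.245  0.07 ]
0.08 [230.  209.9] [ 0.411 -0.227  0.08 ] [ 0.41  -0.326  0.08 ] [ 0.455 -0.244  0.08 ]
0.09 [229.7 207.1] [ 0.427 -0.229  0.09 ] [ 0.426 -0.326  0.09 ] [ 0.453 -0.242  0.09 ]
0.1 [229.3 204.3] [ 0.443 -0.23   0.1  ] [ 0.442 -0.325  0.1  ] [ 0.452 -0.241  0.1  ]
0.11 [228.9 201.4] [ 0.459 -0.232  0.11 ] [ 0.458 -0.325  0.11 ] [ 0.45  -0.239  0.11 ]
```

```bash
python3 - <<'E'
from h import *
c=np.array([.2508,-.5725,0]);ty=np.array([np.sin(.4128),-np.cos(.4128),0])
for z in(.209,.245):
  for s in(-.048,.048):
    p=c+s*ty; p[2]=z; print(z,proj("scene",p).round(1),proj("top",p).round(1))
a=cv2.imread("pics/s0.png")[90:170,60:160];a=cv2.resize(a,None,fx=4,fy=4,interpolation=cv2.INTER_CUBIC)
b=cv2.imread("pics/t0.png")[300:380,510:610];b=cv2.resize(b,None,fx=4,fy=4,interpolation=cv2.INTER_CUBIC)
g=cv2.imread("pics/g2.png")[200:360,150:350];g=cv2.resize(g,(400,320))
cv2.imwrite("pics/c2.png",np.vstack([np.hstack([a,b])]))
E
```

```text
0.209 [137.4 148.8] [527.4 336.6]
0.209 [105.1 157.6] [561.8 322.3]
0.245 [134.7 138.1] [533.3 337.1]
0.245 [101.7 146.5] [568.6 322.3]
```

View pics/c2.png

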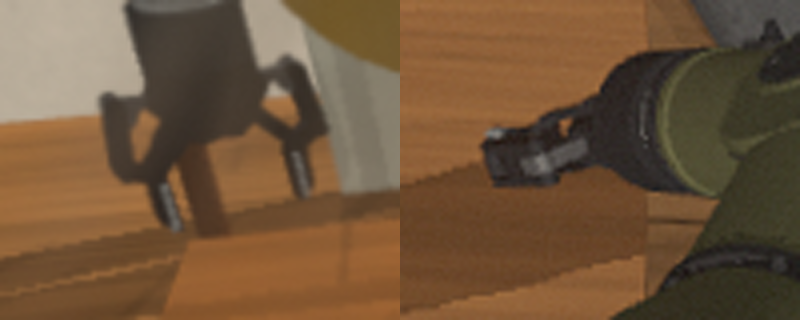

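The pictures put the fingertips about 35 mm higher than the reported pose implies, both at the start and now. Partly closing the fingers here will show which is right, and it does no harm in either case.

```bash
python3 -m pendant '[[[0,0,0,0,0,0,0.06],[0,0,0,0,0,0,0.06],[0,0,0,0,0,0,0.06],[0,0,0,0,0,0,0.06],[0,0,0,0,0,0,0.06],[0,0,0,0,0,0,0.06]]]' 20
```

```text
time_s: 4.2
eef_pos: [0.4561, -0.2816, 0.0753]
orientation: [3.141, -0.0, 0.0]
contact_force: [-0.2, 0.7, 0.1]
gripper_width: 0.706
```

The fingers closed on nothing, so the pictures are right: the real tips stand about 32 mm above the reported TCP height when open. I'll reopen and go down another 36 mm.

```bash
python3 -m pendant '[[[0,0,0,0,0,0,0.0854],[0,0,0,0,0,0,0.0854],[0,0,0,0,0,0,0.0854],[0,0,0,0,0,0,0.0854],[0,0,0,0,0.0,0.012,0.0854],[0,0,0,0,0,0.024,0.0854],[0,0,0,0,0,0.036,0.0854],[0,0,0,0,0,0.036,0.0854]]]' 30
python3 - <<'E'
from h import *
snap("scene","g4",(190,150,270,250),6)
E
```

```text
time_s: 4.87
eef_pos: [0.4549, -0.2809, 0.0375]
orientation: [-3.14, 0.003, 0.0]
contact_force: [1.0, 0.2, 0.3]
gripper_width: 0.996
```

View pics/g4.png

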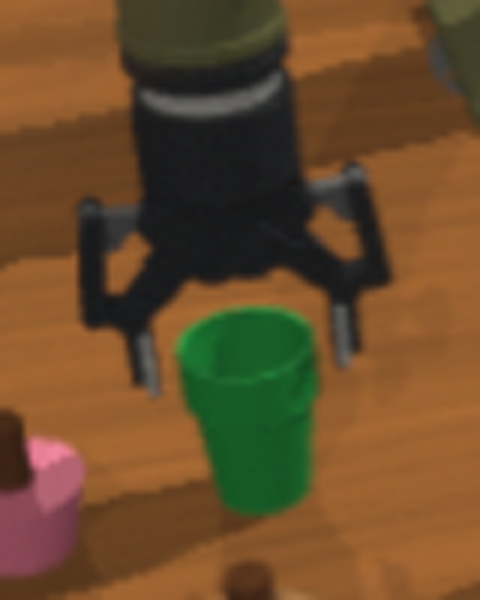

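The fingers now straddle the collar. The tips are at scene pixels (215,215) and (247,211), at about z 0.073. I'll grip and lift.

```bash
python3 -m pendant '[[[0,0,0,0,0,0,0.06],[0,0,0,0,0,0,0.06],[0,0,0,0,0,0,0.06],[0,0,0,0,0,0,0.06],[0,0,0,0,0,0,0.06],[0,0,0,0,0,-0.03,0.06],[0,0,0,0,0,-0.06,0.06],[0,0,0,0,0,-0.10,0.06]]]' 35
```

```text
time_s: 5.58
eef_pos: [0.4545, -0.2808, 0.1387]
orientation: [-3.14, 0.004, 0.0]
contact_force: [0.1, -0.2, -1.1]
gripper_width: 0.786
```

```bash
python3 -m pendant '[[[0,0,0,0,0,-0.03,0.06],[0,0,0,0.011,-0.04,-0.03,0.06],[0,0,0,0.022,-0.08,-0.03,0.06],[0,0,0,0.033,-0.12,-0.03,0.06],[0,0,0,0.044,-0.16,-0.03,0.06],[0,0,0,0.055,-0.20,-0.03,0.06],[0,0,0,0.066,-0.24,-0.03,0.06],[0,0,0,0.077,-0.275,-0.03,0.06]]]' 35
python3 -m pendant '[[[0,0,0,0.005,-0.02,0,0.06],[0,0,0,0.01,-0.036,0,0.06],[0,0,0,0.01,-0.036,0,0.06],[0,0,0,0.01,-0.036,0,0.06],[0,0,0,0.01,-0.036,0,0.06],[0,0,0,0.01,-0.036,0,0.06]]]' 35
python3 - <<'E'
from h import *
for n in("scene","top"):
    read_camera(n)
    for t in("green_tumbler","pot"):
        for l in cut_out(n,t)[:1]:
            p=np.array(np.nonzero(l["pixels"]))[::-1]; print(n,t,round(l["confidence"],2),p.min(1),p.max(1),p.shape[1])
            if t[0]=="g" and n=="scene": print(fit({n:l["pixels"]},TUM,[.543,.03],.131))
snap("scene","p1",(270,100,410,240),4); snap("top","p2",(250,140,400,260),4)
o=get_obs();print(o["eef_pos"],o["contact_force"])
a=cv2.imread("pics/p1.png");b=cv2.imread("pics/p2.png");H=480
cv2.imwrite("pics/p12.png",np.hstack([cv2.resize(a,(400,400)),cv2.resize(b,(400,320)).__class__(1) if 0 else np.vstack([cv2.resize(b,(400,320)),np.zeros((80,400,3),np.uint8)])]))
E
```

```text
time_s: 6.25
eef_pos: [0.533, -0.0035, 0.1693]
orientation: [-3.141, 0.0, 0.002]
contact_force: [1.4, 0.6, -2.3]
gripper_width: 0.778
time_s: 6.75
eef_pos: [0.5425, 0.0273, 0.1692]
orientation: [3.14, 0.001, -0.003]
contact_force: [-0.0, -0.1, -1.9]
gripper_width: 0.784
scene pot 0.78 [327 197] [351 227] 589
[0.54300254 0.02916778 0.16917681] [-0.56572661  0.25430111 -0.58023593]
```

View pics/p12.png

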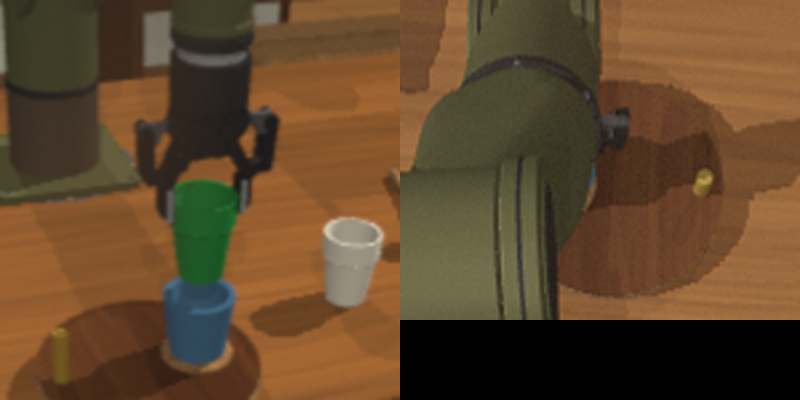

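Left: green is held upright above the pot, with its foot at scene pixel ≈(341,198) and the pot mouth centre at ≈(339,202). I'll measure the offset between them by colour.

```bash
cat > gr.py <<'E'
from h import *
im=read_camera("scene"); h=cv2.cvtColor(im,cv2.COLOR_RGB2HSV)
m=(h[...,0]>50)&(h[...,0]<85)&(h[...,1]>120); m[:,:300]=0; m[:,400:]=0
k,l,st,ce=cv2.connectedComponentsWithStats(m.astype(np.uint8)); i=1+st[1:,4].argmax(); m=l==i
print(st[i])
e=get_obs()["eef_pos"];print(e)
for z0 in(.127,.1315,.136): print(z0,fit({"scene":m},TUM,[.543,.03],z0))
E
python3 gr.py
```

```text
[331 163  22  37 644]
[0.54302051 0.02925748 0.16917125]
0.127 (array([0.53585759, 0.03398239]), np.float64(0.04279754573342662))
0.1315 (array([0.5427382 , 0.03151769]), np.float64(0.050294519779583484))
0.136 (array([0.55015088, 0.02895996]), np.float64(0.058593956077440376))
```

```bash
python3 -m pendant '[[[0,0,0,0,0,0.015,0.06],[0,0,0,0,0,0.03,0.06],[0,0,0,0,0,0.04,0.06],[0,0,0,0,0,0.05,0.06],[0,0,0,0,0,0.055,0.06],[0,0,0,0,0,0.055,0.06]]]' 35; python3 -m pendant '[[[0,0,0,0,0,0.003,0.06],[0,0,0,0,0,0.006,0.06],[0,0,0,0,0,0.009,0.06],[0,0,0,0,0,0.009,0.06],[0,0,0,0,0,0.009,0.06]]]'
```

```text
time_s: 7.7
eef_pos: [0.5423, 0.0294, 0.1131]
orientation: [3.141, 0.002, 0.0]
contact_force: [-1.2, -0.1, -1.1]
gripper_width: 0.785
time_s: 8.12
eef_pos: [0.5431, 0.0294, 0.1052]
orientation: [3.142, -0.0, 0.0]
contact_force: [-0.1, 0.2, -2.2]
gripper_width: 0.785
```

```bash
python3 -m pendant '[[[0,0,0,0,0,0.003,0.06],[0,0,0,0,0,0.006,0.06],[0,0,0,0,0,0.006,0.06],[0,0,0,0,0,0.006,0.06]]]'; python3 -m pendant '[[[0,0,0,0,0,0.002,0.06],[0,0,0,0,0,0.004,0.06],[0,0,0,0,0,0.004,0.06],[0,0,0,0,0,0.004,0.06]]]'
```

```text
time_s: 8.45
eef_pos: [0.543, 0.0293, 0.099]
orientation: [3.141, 0.0, -0.0]
contact_force: [-0.1, 0.1, -1.7]
gripper_width: 0.779
time_s: 8.78
eef_pos: [0.5432, 0.0291, 0.0951]
orientation: [3.141, -0.0, -0.0]
contact_force: [0.2, -0.7, -1.2]
gripper_width: 0.784
```

```bash
python3 -m pendant '[[[0,0,0,0,0,0.002,0.06],[0,0,0,0,0,0.003,0.06],[0,0,0,0,0,0.003,0.06],[0,0,0,0,0,0.003,0.06]]]'; python3 -m pendant '[[[0,0,0,0,0,0.001,0.06],[0,0,0,0,0,0.002,0.06],[0,0,0,0,0,0.002,0.06],[0,0,0,0,0,0.002,0.06]]]'
```

```text
time_s: 9.12
eef_pos: [0.5434, 0.029, 0.0923]
orientation: [3.141, -0.001, -0.0]
contact_force: [1.2, -2.1, 0.8]
gripper_width: 0.787
time_s: 9.45
eef_pos: [0.5434, 0.029, 0.0904]
orientation: [3.141, -0.001, -0.0]
contact_force: [1.5, -3.2, 2.1]
gripper_width: 0.782
```

```bash
python3 -m pendant '[[[0,0,0,0.0004,0.0008,0,0.06],[0,0,0,0.0004,0.0008,0,0.06],[0,0,0,0.0004,0.0008,0,0.06]]]'; python3 -m pendant '[[[0,0,0,0,0,0.001,0.06],[0,0,0,0,0,0.001,0.06],[0,0,0,0,0,0.001,0.06]]]'
```

```text
time_s: 9.7
eef_pos: [0.5434, 0.0289, 0.0902]
orientation: [-3.141, -0.0, 0.0]
contact_force: [1.3, -1.2, 3.6]
gripper_width: 0.789
time_s: 9.95
eef_pos: [0.5435, 0.0289, 0.0892]
orientation: [-3.141, -0.0, 0.0]
contact_force: [-0.2, -0.6, 4.6]
gripper_width: 0.78
```

Seated: the lateral force is about zero and there are 4.6 N upward. I'll ease off 2 mm, open and rise.

```bash
python3 -m pendant '[[[0,0,0,0,0,-0.001,0.06],[0,0,0,0,0,-0.002,0.06],[0,0,0,0,0,-0.002,0.072],[0,0,0,0,0,-0.002,0.08],[0,0,0,0,0,-0.002,0.0854],[0,0,0,0,0,-0.002,0.0854],[0,0,0,0,0,-0.002,0.0854]]]'; python3 -m pendant '[[[0,0,0,0,0,-0.015,0.0854],[0,0,0,0,0,-0.03,0.0854],[0,0,0,0,0,-0.06,0.0854],[0,0,0,0,0,-0.09,0.0854],[0,0,0,0,0,-0.09,0.0854]]]'
```

```text
time_s: 10.53
eef_pos: [0.5431, 0.0288, 0.091]
orientation: [-3.142, 0.001, 0.0]
contact_force: [-0.5, 0.0, -0.0]
gripper_width: 1.002
time_s: 10.95
eef_pos: [0.5469, 0.0288, 0.1861]
orientation: [-3.141, -0.01, -0.0]
contact_force: [0.3, -0.4, 0.5]
gripper_width: 1.002
```

```bash
python3 - <<'E'
from h import *
x=(.446,.257)
for n in("scene","top"):
    im=read_camera(n); u=proj(n,(*x,.045)).astype(int)
    print(u, end=' ')
    for k in range(2):
        m=best(n,"white_tumbler",(*x,.045))
        if m is not None: print(n,m.sum(),fit({n:m},TUM,list(x)))
    h=cv2.cvtColor(im,cv2.COLOR_RGB2HSV); w=(h[...,1]<75)&(h[...,2]>80); q=np.zeros_like(w); q[u[1]-24:u[1]+24,u[0]-24:u[0]+24]=1; w&=q
    k,l,st,ce=cv2.connectedComponentsWithStats(w.astype(np.uint8)); i=1+st[1:,4].argmax(); w=cv2.morphologyEx((l==i).astype(np.uint8),cv2.MORPH_CLOSE,np.ones((7,7)))>0
    print(n,"col",w.sum(),fit({n:w},TUM,list(x)))
    if n=="scene":
        for t in("green_tumbler","pot"): print(t,[(l["xyz"].round(3) if hasattr(l["xyz"],"round") else l["xyz"],l["confidence"]) for l in look_for(n,t)[:1]])
E
```

```text
[391 192] scene 485 (array([0.44015955, 0.25818835]), np.float64(0.016951544593479667))
scene 485 (array([0.44015955, 0.25818835]), np.float64(0.016951544593479667))
scene col 496 (array([0.44028405, 0.25823991]), np.float64(0.011788795525391473))
green_tumbler [([0.5538, 0.0261, 0.125], 0.78)]
pot [([0.5682, 0.016, 0.0779], 0.95)]
[226 235] top 180 (array([0.44720407, 0.27040889]), np.float64(1.513354774314133))
top 180 (array([0.44720407, 0.27040889]), np.float64(1.513354774314133))
top col 269 (array([0.44590723, 0.27001758]), np.float64(0.7178488676543462))
```

```bash
python3 -m pendant '[[[0,0,0,-0.016,-0.038,0,0.0854],[0,0,0,-0.032,-0.076,0,0.0854],[0,0,0,-0.048,-0.114,0,0.0854],[0,0,0,-0.064,-0.152,0,0.0854],[0,0,0,-0.08,-0.19,0,0.0854],[0,0,0,-0.0975,-0.2277,0,0.0854],[0,0,0,-0.0975,-0.2277,0.03,0.0854],[0,0,0,-0.0975,-0.2277,0.03,0.0854]]]'
python3 - <<'E'
from h import *
snap("scene","w1",(350,110,440,220),5)
E
```

```text
time_s: 12.02
eef_pos: [0.4417, 0.2591, 0.1476]
orientation: [3.14, 0.006, 0.008]
contact_force: [-0.1, -1.4, -0.8]
gripper_width: 1.004
```

View pics/w1.png

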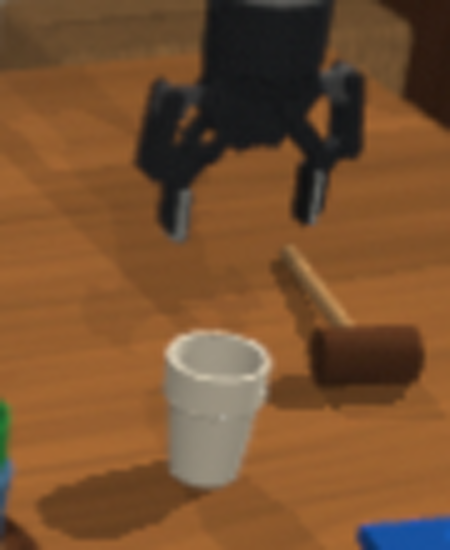

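```bash
python3 - <<'E'
from h import *
print(get_obs()["eef_pos"],get_obs()["orientation"])
for p in((.445,.2565,.18),(.445,.2565,.072)):
  for y in(-.043,.043): print(p,proj("scene",(p[0],p[1]+y,p[2])).round(1))
print(proj("scene",(.446,.2565,.09)))
for z in(.18,): print(at_z("scene",385.6,158,z),at_z("scene",412,154.5,z))
E
```

```text
[0.44339969 0.25651166 0.14910656] [3.13842141 0.0048756  0.00333765]
(0.445, 0.2565, 0.18) [384.2 158.3]
(0.445, 0.2565, 0.18) [408.4 155.2]
(0.445, 0.2565, 0.072) [380.9 187.6]
(0.445, 0.2565, 0.072) [404.  184.1]
[393.3131614  181.28735105]
[0.44442805 0.21854301 0.18      ] [0.44334587 0.3136032  0.18      ]
```

```bash
python3 -m pendant '[[[0,0,0,0.001,0.002,0.03,0.0854],[0,0,0,0.001,0.002,0.06,0.0854],[0,0,0,0.001,0.002,0.075,0.0854],[0,0,0,0.001,0.002,0.085,0.0854],[0,0,0,0.001,0.002,0.09,0.0854],[0,0,0,0.001,0.002,0.09,0.0854]]]'
python3 - <<'E'
from h import *
o=get_obs();print(o["eef_pos"],o["contact_force"])
snap("scene","w2",(360,130,430,220),6)
E
```

```text
time_s: 12.57
eef_pos: [0.4475, 0.2533, 0.061]
orientation: [3.141, 0.0, -0.002]
contact_force: [-0.0, -0.1, 0.7]
gripper_width: 1.003
[0.44747679 0.25330234 0.06098452] [-0.01282326 -0.14629494  0.71550386]
```

View pics/w2.png

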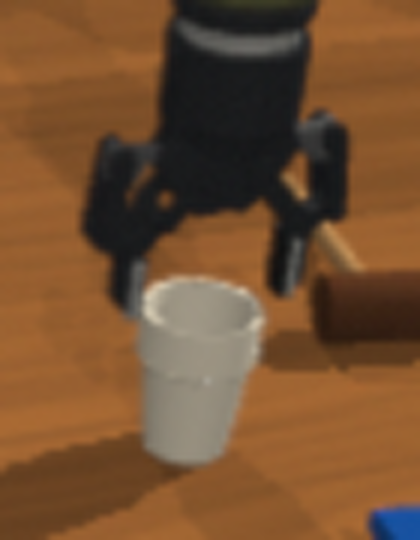

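```bash
python3 -m pendant '[[[0,0,0,-0.001,0.0015,0,0.0854],[0,0,0,-0.001,0.0015,0.006,0.0854],[0,0,0,-0.001,0.0015,0.012,0.0854],[0,0,0,-0.001,0.0015,0.018,0.0854],[0,0,0,-0.001,0.0015,0.0235,0.0854],[0,0,0,-0.001,0.0015,0.0235,0.0854]]]'
```

```text
time_s: 13.12
eef_pos: [0.4452, 0.2525, 0.0365]
orientation: [3.141, 0.002, 0.0]
contact_force: [-0.9, -0.2, 0.9]
gripper_width: 1.004
```

```bash
python3 -m pendant '[[[0,0,0,0,0,0,0.076],[0,0,0,0,0,0,0.073],[0,0,0,0,0,0,0.07],[0,0,0,0,0,0,0.06],[0,0,0,0,0,0,0.06],[0,0,0,0,0,0,0.06]]]' 35;python3 -m pendant '[[[0,0,0,0,0,-0.02,0.06],[0,0,0,0,0,-0.05,0.06],[0,0,0,0,0,-0.09,0.06],[0,0,0,0,0,-0.13,0.06],[0,0,0,0,0,-0.16,0.06],[0,0,0,0,0,-0.185,0.06],[0,0,0,0,0,-0.185,0.06]]]'
```

```text
time_s: 13.62
eef_pos: [0.4464, 0.2535, 0.0384]
orientation: [-3.14, -0.001, 0.0]
contact_force: [-0.6, 1.6, 6.0]
gripper_width: 0.785
time_s: 14.2
eef_pos: [0.4486, 0.254, 0.2274]
orientation: [-3.137, -0.008, -0.001]
contact_force: [0.6, 1.2, -1.5]
gripper_width: 0.784
```

```bash
python3 -m pendant '[[[0,0,0,0.015,0.035,0,0.06],[0,0,0,0.03,0.07,0,0.06],[0,0,0,0.045,0.105,0,0.06],[0,0,0,0.06,0.14,0,0.06],[0,0,0,0.075,0.175,0,0.06],[0,0,0,0.09,0.205,0,0.06],[0,0,0,0.0976,0.2246,0,0.06],[0,0,0,0.0976,0.2246,0,0.06]]]';python3 -m pendant '[[[0,0,0,0,0,0,0.06],[0,0,0,0,0,0,0.06],[0,0,0,0,0,0,0.06],[0,0,0,0,0,0,0.06],[0,0,0,0,0,0,0.06],[0,0,0,0,0,0,0.06]]]'
```

```text
time_s: 14.87
eef_pos: [0.5445, 0.0208, 0.2218]
orientation: [3.137, -0.0, -0.009]
contact_force: [0.7, -0.1, -1.7]
gripper_width: 0.781
time_s: 15.37
eef_pos: [0.5433, 0.029, 0.2227]
orientation: [-3.141, 0.0, 0.001]
contact_force: [0.0, -1.3, -1.6]
gripper_width: 0.779
```

```bash
python3 -m pendant '[[[0,0,0,0.0005,0,0.02,0.06],[0,0,0,0.0005,0,0.04,0.06],[0,0,0,0.0005,0,0.05,0.06],[0,0,0,0.0005,0,0.06,0.06],[0,0,0,0.0005,0,0.068,0.06],[0,0,0,0.0005,0,0.075,0.06],[0,0,0,0.0005,0,0.075,0.06],[0,0,0,0.0005,0,0.075,0.06]]]';python3 -m pendant '[[[0,0,0,0,0,0.003,0.06],[0,0,0,0,0,0.006,0.06],[0,0,0,0,0,0.009,0.06],[0,0,0,0,0,0.009,0.06],[0,0,0,0,0,0.009,0.06]]]'
```

```text
time_s: 16.03
eef_pos: [0.5441, 0.0281, 0.1477]
orientation: [3.141, 0.0, -0.0]
contact_force: [-0.6, -0.4, -1.1]
gripper_width: 0.779
time_s: 16.45
eef_pos: [0.5439, 0.0282, 0.1386]
orientation: [3.142, 0.0, 0.0]
contact_force: [0.2, 0.4, -1.6]
gripper_width: 0.788
```

```bash
python3 -m pendant '[[[0,0,0,0,0,0.003,0.06],[0,0,0,0,0,0.006,0.06],[0,0,0,0,0,0.006,0.06],[0,0,0,0,0,0.006,0.06]]]';python3 -m pendant '[[[0,0,0,0,0,0.002,0.06],[0,0,0,0,0,0.003,0.06],[0,0,0,0,0,0.003,0.06],[0,0,0,0,0,0.003,0.06]]]'
```

```text
time_s: 16.78
eef_pos: [0.5438, 0.0282, 0.1324]
orientation: [3.141, 0.001, 0.0]
contact_force: [-0.5, -0.5, -1.4]
gripper_width: 0.782
time_s: 17.12
eef_pos: [0.544, 0.0282, 0.1296]
orientation: [3.142, 0.0, 0.0]
contact_force: [-0.4, 0.6, -1.0]
gripper_width: 0.784
```

```bash
python3 -m pendant '[[[0,0,0,0,0,0.002,0.06],[0,0,0,0,0,0.003,0.06],[0,0,0,0,0,0.003,0.06],[0,0,0,0,0,0.003,0.06]]]'; python3 -m pendant '[[[0,0,0,0,0,0.001,0.06],[0,0,0,0,0,0.002,0.06],[0,0,0,0,0,0.002,0.06],[0,0,0,0,0,0.002,0.06]]]'
```

```text
time_s: 17.45
eef_pos: [0.5441, 0.0282, 0.1267]
orientation: [3.142, -0.0, 0.0]
contact_force: [-0.5, 0.2, -0.3]
gripper_width: 0.782
time_s: 17.78
eef_pos: [0.5441, 0.0282, 0.1248]
orientation: [3.142, -0.0, 0.0]
contact_force: [-0.5, 0.1, 0.6]
gripper_width: 0.782
```

```bash
python3 -m pendant '[[[0,0,0,0,0,0.001,0.06],[0,0,0,0,0,0.002,0.06],[0,0,0,0,0,0.002,0.06],[0,0,0,0,0,0.002,0.06]]]'
```

```text
time_s: 18.12
eef_pos: [0.5441, 0.0282, 0.1228]
orientation: [3.142, -0.0, 0.0]
contact_force: [-1.1, 1.0, 3.7]
gripper_width: 0.781
```

```bash
python3 -m pendant '[[[0,0,0,0,0,-0.001,0.06],[0,0,0,0,0,-0.0015,0.06],[0,0,0,0,0,-0.0015,0.072],[0,0,0,0,0,-0.0015,0.08],[0,0,0,0,0,-0.0015,0.0854],[0,0,0,0,0,-0.0015,0.0854],[0,0,0,0,0,-0.0015,0.0854]]]'; python3 -m pendant '[[[0,0,0,0,0,-0.012,0.0854],[0,0,0,0,0,-0.025,0.0854],[0,0,0,0,0,-0.05,0.0854],[0,0,0,0,0,-0.08,0.0854],[0,0,0,0,0,-0.10,0.0854],[0,0,0,0,0,-0.10,0.0854]]]'
```

```text
time_s: 18.7
eef_pos: [0.544, 0.0282, 0.124]
orientation: [3.141, 0.0, 0.0]
contact_force: [0.4, -0.1, 0.7]
gripper_width: 0.998
time_s: 19.2
eef_pos: [0.547, 0.0283, 0.2283]
orientation: [-3.141, -0.009, -0.0]
contact_force: [0.2, -0.2, -0.6]
gripper_width: 0.998
```

```bash
python3 -m pendant '[[[0,0,0,0.0095,0.04,0,0.055],[0,0,0,0.019,0.08,0,0.055],[0,0,0,0.0285,0.12,0,0.055],[0,0,0,0.038,0.16,0,0.055],[0,0,0,0.0475,0.20,0,0.055],[0,0,0,0.057,0.24,0,0.055],[0,0,0,0.0665,0.28,0,0.055],[0,0,0,0.0785,0.315,0,0.055]]]'; python3 -m pendant '[[[0,0,0,0,0.01,0.03,0.055],[0,0,0,0,0.01,0.07,0.055],[0,0,0,0,0.01,0.11,0.055],[0,0,0,0,0.01,0.14,0.055],[0,0,0,0,0.01,0.14,0.055],[0,0,0,0,0.01,0.14,0.055],[0,0,0,0,0.01,0.14,0.055]]]'
python3 - <<'E'
from h import *
print(get_obs()["eef_pos"])
a=snap("scene","k1",(190,180,290,290),6)
for n in ("scene",):
    m=best(n,"stopper",(.622,-.297,.04)); print(None if m is None else fit({n:m},STO,[.622,-.297]))
E
```

```text
time_s: 19.87
eef_pos: [0.6213, -0.2903, 0.2233]
orientation: [3.141, 0.002, -0.002]
contact_force: [-0.1, 0.6, 1.0]
gripper_width: 0.643
time_s: 20.45
eef_pos: [0.6239, -0.2975, 0.0858]
orientation: [3.14, -0.003, 0.0]
contact_force: [0.4, 0.3, -0.1]
gripper_width: 0.646
[ 0.62385292 -0.29745916  0.08583923]
(array([ 0.61775604, -0.29730872]), np.float64(0.003856130183488763))
```

View pics/k1.png

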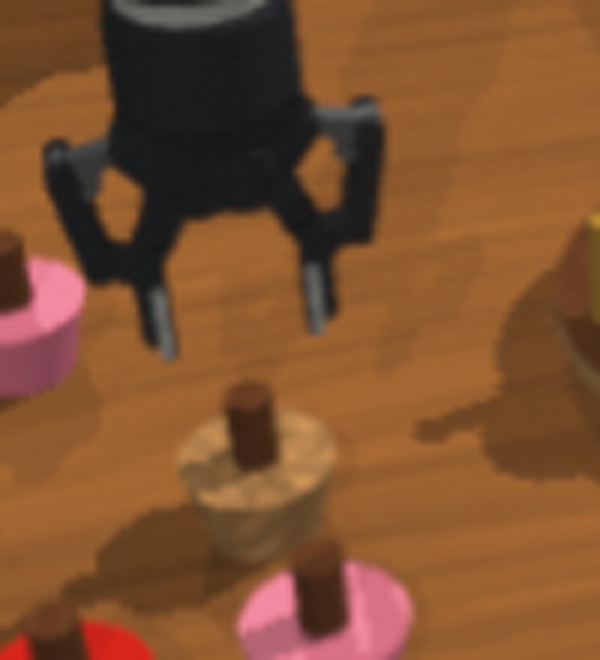

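```bash
python3 - <<'E'
from h import *
for z in(.08,.09,.095,.1,.105,.11,.115): print(z,at_z("scene",218.3,239.5,z).round(4),at_z("scene",243,235,z).round(4),proj("scene",(.6215,-.2965,z)).round(1))
E
```

```text
0.08 [ 0.5901 -0.3263  0.08  ] [ 0.5885 -0.2606  0.08  ] [230.9 244.7]
0.09 [ 0.6034 -0.3262  0.09  ] [ 0.6018 -0.2615  0.09  ] [230.5 241.7]
0.095 [ 0.6101 -0.3261  0.095 ] [ 0.6084 -0.2619  0.095 ] [230.3 240.2]
0.1 [ 0.6167 -0.326   0.1   ] [ 0.6151 -0.2623  0.1   ] [230.1 238.7]
0.105 [ 0.6234 -0.3259  0.105 ] [ 0.6218 -0.2627  0.105 ] [229.9 237.1]
0.11 [ 0.63   -0.3258  0.11  ] [ 0.6284 -0.2632  0.11  ] [229.6 235.6]
0.115 [ 0.6366 -0.3258  0.115 ] [ 0.6351 -0.2636  0.115 ] [229.4 234. ]
```

The crop shows the tan cork stopper under the gripper, with its knob top at scene pixel (231,244). The pink and red ones are clearly separate. The tips are at about z 0.102, so I'll go down 47 mm, grip the knob and lift.

```bash
python3 -m pendant '[[[0,0,0,-0.001,0,0.015,0.055],[0,0,0,-0.001,0,0.03,0.055],[0,0,0,-0.001,0,0.042,0.055],[0,0,0,-0.001,0,0.047,0.055],[0,0,0,-0.001,0,0.047,0.055]]]'; python3 -m pendant '[[[0,0,0,0,0,0,0.03],[0,0,0,0,0,0,0.025],[0,0,0,0,0,0,0.015],[0,0,0,0,0,0,0.015],[0,0,0,0,0,0,0.015],[0,0,0,0,0,0,0.015],[0,0,0,0,0,0,0.015]]]' 30
```

```text
time_s: 20.97
eef_pos: [0.6213, -0.2965, 0.0368]
orientation: [-3.141, 0.001, 0.0]
contact_force: [-0.1, -0.4, -0.0]
gripper_width: 0.644
time_s: 21.55
eef_pos: [0.6223, -0.2974, 0.0381]
orientation: [3.14, -0.002, -0.0]
contact_force: [0.1, -0.6, 5.3]
gripper_width: 0.243
```

```bash
python3 -m pendant '[[[0,0,0,0,0,-0.03,0.015],[0,0,0,0,0,-0.07,0.015],[0,0,0,0,0,-0.11,0.015],[0,0,0,0,0,-0.15,0.015],[0,0,0,0,0,-0.18,0.015],[0,0,0,0,0,-0.205,0.015],[0,0,0,0,0,-0.205,0.015]]]'; python3 -m pendant '[[[0,0,0,-0.0095,-0.04,0,0.015],[0,0,0,-0.019,-0.08,0,0.015],[0,0,0,-0.0285,-0.12,0,0.015],[0,0,0,-0.038,-0.16,0,0.015],[0,0,0,-0.0475,-0.20,0,0.015],[0,0,0,-0.057,-0.24,0,0.015],[0,0,0,-0.0665,-0.28,0,0.015],[0,0,0,-0.0748,-0.31,0,0.015]]]';  python3 -m pendant '[[[0,0,0,-0.003,-0.016,0,0.015],[0,0,0,-0.003,-0.016,0,0.015],[0,0,0,-0.003,-0.016,0,0.015],[0,0,0,-0.003,-0.016,0,0.015],[0,0,0,-0.003,-0.016,0,0.015],[0,0,0,-0.003,-0.016,0,0.015]]]'
```

```text
time_s: 22.13
eef_pos: [0.6245, -0.2982, 0.2484]
orientation: [3.137, -0.01, -0.0]
contact_force: [0.1, -0.4, -0.3]
gripper_width: 0.24
time_s: 22.8
eef_pos: [0.5448, 0.0175, 0.2412]
orientation: [-3.14, 0.002, 0.004]
contact_force: [0.1, 1.1, -0.1]
gripper_width: 0.238
time_s: 23.3
eef_pos: [0.5438, 0.0274, 0.2419]
orientation: [3.141, 0.0, -0.003]
contact_force: [0.4, -0.7, -1.3]
gripper_width: 0.242
```

Lower to within about 10 mm of the seat (readout about 0.194).

```bash
python3 -m pendant '[[[0,0,0,0.0005,-0.0006,0.01,0.015],[0,0,0,0.0005,-0.0006,0.02,0.015],[0,0,0,0.0005,-0.0006,0.028,0.015],[0,0,0,0.0005,-0.0006,0.034,0.015],[0,0,0,0.0005,-0.0006,0.034,0.015],[0,0,0,0.0005,-0.0006,0.034,0.015]]]';python3 -m pendant '[[[0,0,0,0,0,0.003,0.015],[0,0,0,0,0,0.006,0.015],[0,0,0,0,0,0.006,0.015],[0,0,0,0,0,0.006,0.015]]]'
```

```text
time_s: 23.8
eef_pos: [0.544, 0.0296, 0.2077]
orientation: [3.141, 0.001, -0.0]
contact_force: [0.4, 0.4, 1.0]
gripper_width: 0.239
time_s: 24.13
eef_pos: [0.5442, 0.0298, 0.2022]
orientation: [3.142, -0.0, 0.0]
contact_force: [-0.2, -0.3, -0.1]
gripper_width: 0.243
```

```bash
python3 -m pendant '[[[0,0,0,0,0,0.002,0.015],[0,0,0,0,0,0.004,0.015],[0,0,0,0,0,0.004,0.015],[0,0,0,0,0,0.004,0.015]]]';python3 -m pendant '[[[0,0,0,0,0,0.001,0.015],[0,0,0,0,0,0.002,0.015],[0,0,0,0,0,0.002,0.015],[0,0,0,0,0,0.002,0.015]]]'
```

```text
time_s: 24.47
eef_pos: [0.5441, 0.0298, 0.198]
orientation: [3.141, 0.0, 0.0]
contact_force: [0.6, 0.6, -1.2]
gripper_width: 0.238
time_s: 24.8
eef_pos: [0.5442, 0.0298, 0.1961]
orientation: [3.142, 0.0, -0.0]
contact_force: [0.0, -0.6, -1.3]
gripper_width: 0.245
```

```bash
python3 -m pendant '[[[0,0,0,0,0.001,0.001,0.015],[0,0,0,0,0.001,0.002,0.015],[0,0,0,0,0.001,0.002,0.015],[0,0,0,0,0.001,0.002,0.015]]]';python3 -m pendant '[[[0,0,0,0,0,0.001,0.015],[0,0,0,0,0,0.0015,0.015],[0,0,0,0,0,0.0015,0.015],[0,0,0,0,0,0.0015,0.015]]]'
```

```text
time_s: 25.13
eef_pos: [0.5445, 0.0291, 0.1942]
orientation: [-3.141, -0.001, 0.0]
contact_force: [0.1, 1.2, 0.3]
gripper_width: 0.242
time_s: 25.47
eef_pos: [0.5445, 0.0291, 0.1927]
orientation: [-3.141, -0.001, 0.0]
contact_force: [0.4, 2.1, 0.5]
gripper_width: 0.239
```

```bash
python3 -m pendant '[[[0,0,0,0,-0.0008,0,0.015],[0,0,0,0,-0.0008,0,0.015],[0,0,0,0,-0.0008,0.001,0.015],[0,0,0,0,-0.0008,0.001,0.015],[0,0,0,0,-0.0008,0.001,0.015]]]'; python3 -m pendant '[[[0,0,0,0,0,0.001,0.015],[0,0,0,0,0,0.001,0.015],[0,0,0,0,0,0.001,0.015]]]'
```

```text
time_s: 25.88
eef_pos: [0.5444, 0.0295, 0.1917]
orientation: [3.141, -0.0, -0.0]
contact_force: [0.2, 1.1, 0.6]
gripper_width: 0.247
time_s: 26.13
eef_pos: [0.5444, 0.0296, 0.1907]
orientation: [3.142, -0.0, 0.0]
contact_force: [0.6, -0.3, 1.6]
gripper_width: 0.243
```

```bash
python3 -m pendant '[[[0,0,0,0,0,0.001,0.015],[0,0,0,0,0,0.001,0.015],[0,0,0,0,0,0.001,0.015]]]'
```

```text
time_s: 26.38
eef_pos: [0.5444, 0.0297, 0.1897]
orientation: [-3.142, -0.0, 0.0]
contact_force: [0.9, 0.7, 2.5]
gripper_width: 0.24
```

```bash
python3 -m pendant '[[[0,0,0,0,0,-0.001,0.015],[0,0,0,0,0,-0.001,0.015],[0,0,0,0,0,-0.001,0.03],[0,0,0,0,0,-0.001,0.05],[0,0,0,0,0,-0.001,0.05],[0,0,0,0,0,-0.001,0.05]]]'; python3 -m pendant '[[[0,0,0,0,0,-0.012,0.05],[0,0,0,0,0,-0.03,0.05],[0,0,0,0,0,-0.06,0.05],[0,0,0,0,0,-0.08,0.05],[0,0,0,0,0,-0.08,0.05]]]'; python3 -m pendant '[[[0,0,0,0,0.04,0,0.05],[0,0,0,0,0.08,0,0.05],[0,0,0,0,0.12,0,0.05],[0,0,0,0,0.149,0,0.05],[0,0,0,0,0.149,0,0.05],[0,0,0,0,0.149,0,0.05],[0,0,0,0,0.149,0,0.05]]]'
python3 - <<'E'
from h import *
o=get_obs();print(o["eef_pos"])
a=snap("scene","n1",(250,80,410,280),3)
for t in("green_tumbler","white_tumbler","stopper","pot"):
    print(t,[(np.round(x["xyz"],3).tolist(),round(x["confidence"],2),proj("scene",x["xyz"]).round().tolist()) for x in look_for("scene",t)[:5]])
E
```

```text
time_s: 26.88
eef_pos: [0.5436, 0.0293, 0.1904]
orientation: [3.141, 0.001, -0.0]
contact_force: [0.1, -0.4, -0.5]
gripper_width: 0.586
time_s: 27.3
eef_pos: [0.5468, 0.0295, 0.2747]
orientation: [-3.141, -0.008, -0.0]
contact_force: [0.7, -0.2, 0.3]
gripper_width: 0.585
time_s: 27.88
eef_pos: [0.5438, -0.1184, 0.27]
orientation: [-3.14, 0.001, 0.001]
contact_force: [0.2, 1.4, 0.1]
gripper_width: 0.587
[ 0.54382748 -0.11839051  0.2700051 ]
green_tumbler [([0.573, 0.014, 0.124], 0.52, [338.0, 203.0])]
white_tumbler [([0.57, 0.016, 0.16], 0.52, [338.0, 192.0])]
stopper [([0.744, -0.391, 0.041], 0.97, [198.0, 296.0]), ([0.479, -0.401, 0.037], 0.87, [191.0, 233.0]), ([0.743, -0.286, 0.039], 0.69, [243.0, 287.0]), ([0.547, 0.025, 0.194], 0.56, [339.0, 177.0])]
pot [([0.569, 0.015, 0.074], 0.88, [337.0, 217.0]), ([0.57, 0.012, 0.16], 0.48, [337.0, 192.0])]
```

I've used up the picture views, so I'll continue by numbers. Next: the current peg position and the joint state.

```bash
cat > pk.py <<'E'
from h import *
PEG=[[(.029,.009),(.089,.009)]]
im=read_camera("scene"); h=cv2.cvtColor(im,cv2.COLOR_RGB2HSV)
print(h[212:238:3,285:299:2,0].tolist()); print(h[212:238:3,285:299:2,1].tolist()); print(h[212:238:3,285:299:2,2].tolist())
E
python3 - <<'E'
exec(open("pk.py").read())
m=(h[...,0]>=17)&(h[...,0]<33)&(h[...,1]>110)&(h[...,2]>95); q=np.zeros_like(m);q[205:245,275:310]=1; m&=q
k,l,st,ce=cv2.connectedComponentsWithStats(m.astype(np.uint8)); i=1+st[1:,4].argmax(); print(st[1:],ce[i])
print(fit({"scene":l==i},PEG,[.552,-.12]))
print("exp",proj("scene",(.552,-.12,.089)),proj("scene",(.552,-.12,.029)),get_obs()["qpos"].round(2))
E
```

```text
[[14, 14, 14, 14, 12, 11, 12], [14, 14, 17, 20, 17, 11, 12], [13, 13, 20, 20, 19, 12, 12], [12, 12, 20, 20, 19, 11, 11], [12, 12, 19, 20, 19, 12, 11], [12, 11, 19, 20, 20, 13, 11], [12, 12, 19, 20, 20, 13, 11], [12, 12, 19, 19, 18, 12, 11], [13, 12, 11, 11, 13, 13, 13]]
[[178, 174, 174, 173, 170, 169, 168], [177, 177, 181, 187, 180, 169, 173], [174, 173, 185, 186, 183, 173, 172], [169, 172, 182, 183, 178, 169, 173], [170, 170, 180, 183, 181, 170, 174], [170, 168, 185, 181, 180, 172, 170], [169, 173, 184, 185, 183, 172, 166], [163, 166, 183, 183, 177, 167, 168], [159, 170, 168, 167, 174, 169, 172]]
[[155, 155, 154, 149, 114, 92, 103], [160, 157, 152, 173, 130, 101, 102], [133, 103, 116, 130, 106, 100, 98], [104, 104, 105, 110, 102, 95, 99], [99, 102, 105, 110, 103, 96, 98], [99, 100, 105, 110, 102, 98, 99], [104, 100, 104, 109, 102, 95, 86], [80, 77, 95, 106, 95, 75, 73], [80, 75, 73, 64, 66, 65, 71]]
[[288 215   7  19 103]] [290.76699029 223.57281553]
(array([ 0.54448278, -0.11822158]), np.float64(0.023085780661888527))
exp [290.43416861 216.73512389] [290.99076013 233.49395909] [ 0.08  0.52  0.08  1.7  -0.05  0.92 -1.39]
```

```bash
python3 -m pendant '[[[0,0,-7,0.007,0.0016,0,0.055],[0,0,-14,0.007,0.0016,0.03,0.055],[0,0,-21,0.007,0.0016,0.06,0.055],[0,0,-28,0.007,0.0016,0.09,0.055],[0,0,-35,0.007,0.0016,0.12,0.055],[0,0,-37,0.007,0.0016,0.15,0.055],[0,0,-37,0.007,0.0016,0.15,0.055],[0,0,-37,0.007,0.0016,0.15,0.055]]]' 20; python3 - <<'E'
from h import *
o=get_obs();print(o["qpos"].round(2),o["eef_pos"])
exec(open("pk.py").read().replace("print","(lambda *a:0)"))
m=(h[...,0]>=17)&(h[...,0]<33)&(h[...,1]>110)&(h[...,2]>95); q=np.zeros_like(m);q[205:245,275:310]=1; m&=q
k,l,st,ce=cv2.connectedComponentsWithStats(m.astype(np.uint8)); print(st[1:],ce[1:])
E
```

```text
time_s: 28.85
eef_pos: [0.5503, -0.1205, 0.1199]
orientation: [-3.139, 0.002, 0.645]
contact_force: [0.9, 0.0, 0.7]
gripper_width: 0.647
[ 0.19  0.73 -0.1   1.84  0.12  0.58 -0.91] [ 0.55033416 -0.1205399   0.11992403]
[[288 215   6  19 102]] [[290.73529412 223.48039216]]
```

```bash
python3 -m pendant '[[[0,0,0,0,0,0.02,0.055],[0,0,0,0,0,0.04,0.055],[0,0,0,0,0,0.055,0.055],[0,0,0,0,0,0.068,0.055],[0,0,0,0,0,0.068,0.055],[0,0,0,0,0,0.068,0.055]]]' 20; python3 -m pendant '[[[0,0,0,0,0,0,0.035],[0,0,0,0,0,0,0.028],[0,0,0,0,0,0,0.024],[0,0,0,0,0,0,0.02],[0,0,0,0,0,0,0.012],[0,0,0,0,0,0,0.012],[0,0,0,0,0,0,0.012]]]' 20
```

```text
time_s: 29.4
eef_pos: [0.5526, -0.1211, 0.0543]
orientation: [3.139, -0.002, 0.645]
contact_force: [0.9, -0.3, 0.6]
gripper_width: 0.649
time_s: 29.98
eef_pos: [0.5514, -0.1192, 0.0535]
orientation: [-3.14, -0.001, 0.647]
contact_force: [-2.2, 4.7, 5.7]
gripper_width: 0.197
```

```bash
python3 - <<'E'
import numpy as np
A=np.array([.5467,-.0252]);P=np.array([.5514,-.1192]);P=A+(P-A)/np.hypot(*(P-A))*.095
def pos(d):
    a=-np.radians(d);c,s=np.cos(a),np.sin(a);return A+np.array([[c,-s],[s,c]])@(P-A)
st=[[2,5,9,13,17.5,22,26,30],[34,38,42,46,50,54,58,61],[65,68,70.5,72.5,73.5,74.25,74.25,74.25]]
d0=0
for call in st:
    yaw=.6458-np.radians(d0);tx=np.array([np.cos(yaw),np.sin(yaw)]);ty=np.array([np.sin(yaw),-np.cos(yaw)])
    print(str([[0,0,round(d-d0,2),round(float((pos(d)-pos(d0))@tx),4),round(float((pos(d)-pos(d0))@ty),4)] for d in call]), pos(call[-1]))
    d0=call[-1]
E
```

```text
[[0, 0, 2, -0.0027, -0.0019], [0, 0, 5, -0.0067, -0.0049], [0, 0, 9, -0.0116, -0.0093], [0, 0, 13, -0.0163, -0.014], [0, 0, 17.5, -0.0212, -0.0197], [0, 0, 22, -0.0256, -0.0257], [0, 0, 26, -0.0291, -0.0313], [0, 0, 30, -0.0322, -0.0372]] [ 0.50336775 -0.1097418 ]
[[0, 0, 4, -0.0054, -0.0039], [0, 0, 8, -0.0104, -0.0082], [0, 0, 12, -0.0152, -0.0128], [0, 0, 16, -0.0196, -0.0177], [0, 0, 20, -0.0237, -0.023], [0, 0, 24, -0.0274, -0.0285], [0, 0, 28, -0.0307, -0.0342], [0, 0, 31, -0.0329, -0.0387]] [ 0.46601477 -0.07534871]
[[0, 0, 4, -0.0054, -0.0039], [0, 0, 7, -0.0092, -0.0071], [0, 0, 9.5, -0.0122, -0.0099], [0, 0, 11.5, -0.0146, -0.0122], [0, 0, 12.5, -0.0158, -0.0134], [0, 0, 13.25, -0.0166, -0.0143], [0, 0, 13.25, -0.0166, -0.0143], [0, 0, 13.25, -0.0166, -0.0143]] [ 0.45666856 -0.05552063]
```

```bash
python3 -m pendant '[[[0,0,2,-0.0027,-0.0019,0,0.012],[0,0,5,-0.0067,-0.0049,0,0.012],[0,0,9,-0.0116,-0.0093,0,0.012],[0,0,13,-0.0163,-0.014,0,0.012],[0,0,17.5,-0.0212,-0.0197,0,0.012],[0,0,22,-0.0256,-0.0257,0,0.012],[0,0,26,-0.0291,-0.0313,0,0.012],[0,0,30,-0.0322,-0.0372,0,0.012]]]' 20
```

```text
time_s: 30.65
eef_pos: [0.5042, -0.1108, 0.0535]
orientation: [3.141, -0.003, 0.118]
contact_force: [1.5, 1.5, 4.4]
gripper_width: 0.198
```

```bash
python3 -m pendant '[[[0,0,4,-0.0054,-0.0039,0,0.012],[0,0,8,-0.0104,-0.0082,0,0.012],[0,0,12,-0.0152,-0.0128,0,0.012],[0,0,16,-0.0196,-0.0177,0,0.012],[0,0,20,-0.0237,-0.023,0,0.012],[0,0,24,-0.0274,-0.0285,0,0.012],[0,0,28,-0.0307,-0.0342,0,0.012],[0,0,31,-0.0329,-0.0387,0,0.012]]]' 20; python3 -m pendant '[[[0,0,4,-0.0054,-0.0039,0,0.012],[0,0,7,-0.0092,-0.0071,0,0.012],[0,0,9.5,-0.0122,-0.0099,0,0.012],[0,0,11.5,-0.0146,-0.0122,0,0.012],[0,0,12.5,-0.0158,-0.0134,0,0.012],[0,0,13.25,-0.0166,-0.0143,0,0.012],[0,0,13.25,-0.0166,-0.0143,0,0.012],[0,0,13.25,-0.0166,-0.0143,0,0.012]]]' 20
python3 - <<'E'
from h import *
for n in("scene","top"):
    snap(n,"r_"+n)
    for t in("stopper","white_tumbler","green_tumbler","pot"): print(n,t,[(np.round(x["xyz"],3).tolist(),round(x["confidence"],2),proj(n,x["xyz"]).round().tolist()) for x in look_for(n,t)[:5]])
print(get_obs()["eef_pos"],get_obs()["contact_force"])
E
```

```text
time_s: 31.32
eef_pos: [0.4655, -0.0774, 0.0534]
orientation: [3.14, -0.001, -0.424]
contact_force: [-1.2, -0.9, 6.8]
gripper_width: 0.199
time_s: 31.98
eef_pos: [0.4554, -0.0575, 0.0534]
orientation: [3.14, 0.0, -0.652]
contact_force: [-3.8, -0.5, 8.8]
gripper_width: 0.196
scene stopper [([0.476, -0.403, 0.037], 0.9, [190.0, 232.0]), ([0.741, -0.286, 0.038], 0.75, [243.0, 287.0]), ([0.744, -0.389, 0.04], 0.71, [199.0, 296.0]), ([0.605, -0.013, 0.194], 0.67, [333.0, 189.0])]
scene white_tumbler [([0.622, -0.021, 0.162], 0.69, [332.0, 203.0])]
scene green_tumbler [([0.625, -0.02, 0.122], 0.49, [332.0, 216.0])]
scene pot [([0.622, -0.025, 0.075], 0.92, [330.0, 229.0])]
top stopper [([0.462, -0.401, 0.038], 0.95, [460.0, 248.0]), ([0.729, -0.383, 0.038], 0.81, [456.0, 157.0]), ([0.722, -0.278, 0.039], 0.76, [420.0, 157.0]), ([0.628, -0.005, 0.196], 0.52, [324.0, 164.0])]
top white_tumbler [([0.592, -0.104, 0.028], 0.46, [358.0, 196.0])]
top green_tumbler []
top pot []
[ 0.4554123  -0.05751713  0.05339439] [-2.41987321 -0.52155896  9.50666059]
```

```bash
python3 -m pendant '[[[0,0,0,0,0,0,0.012],[0,0,0,0,0,0,0.03],[0,0,0,0,0,0,0.055],[0,0,0,0,0,0,0.055],[0,0,0,0,0,-0.03,0.055],[0,0,0,0,0,-0.07,0.055],[0,0,0,0,0,-0.11,0.055],[0,0,0,0,0,-0.11,0.055]]]' 20
python3 -m pendant '[[[0,0,0,0,0.04,0,0.055],[0,0,0,0,0.08,0,0.055],[0,0,0,0,0.12,0,0.055],[0,0,0,0,0.16,0,0.055],[0,0,0,0,0.2,0,0.055],[0,0,0,0,0.24,0,0.055],[0,0,0,0,0.28,0,0.055],[0,0,0,0,0.3,0,0.055]]]' 20
cat > chk.py <<'E'
from h import *
import sys
ims={n:snap(n,f"f{sys.argv[1]}_{n}") for n in("scene","top")}
o=get_obs();print(o["time_s"],o["eef_pos"],o["contact_force"])
def comp(n,lo,hi,box):
    h=cv2.cvtColor(ims[n],cv2.COLOR_RGB2HSV); m=(h>=np.array(lo)).all(2)&(h<=np.array(hi)).all(2); q=np.zeros_like(m); q[box[1]:box[3],box[0]:box[2]]=1
    k,l,st,ce=cv2.connectedComponentsWithStats((m&q).astype(np.uint8)); return [(st[i].tolist(),ce[i].round(2).tolist()) for i in range(1,k) if st[i,4]>3]
for n,box in(("top",(285,150,385,260)),("scene",(270,150,370,270))):
    print(n,"brass",comp(n,(17,140,85),(33,255,255),box))
    print(n,"blue",comp(n,(95,80,40),(125,255,255),box)); print(n,"green",comp(n,(50,110,30),(85,255,255),box))
E
python3 chk.py 1
```

```text
time_s: 33.15
eef_pos: [0.4602, -0.0576, 0.168]
orientation: [-3.136, -0.009, -0.651]
contact_force: [-0.4, -0.4, 0.3]
gripper_width: 0.645
time_s: 33.82
eef_pos: [0.2715, -0.2991, 0.1629]
orientation: [3.139, -0.001, -0.657]
contact_force: [1.1, 0.4, -0.3]
gripper_width: 0.646
33.9167 [ 0.27220182 -0.29870369  0.1628544 ] [-0.07520637 -0.10360707  0.12719434]
top brass [([313, 160, 8, 7, 40], [316.05, 162.35]), ([335, 235, 7, 10, 49], [337.65, 239.55])]
top blue [([311, 184, 25, 17, 69], [321.49, 195.01])]
top green [([313, 188, 23, 8, 42], [323.48, 192.88])]
scene brass [([301, 195, 6, 19, 104], [303.63, 203.88]), ([346, 207, 1, 5, 5], [346.0, 209.0]), ([340, 251, 18, 13, 126], [349.33, 257.1])]
scene blue [([322, 215, 25, 26, 400], [333.28, 228.62])]
scene green [([322, 206, 24, 16, 240], [333.73, 214.41])]
```

```bash
cat > ang.py <<'E'
from h import *
import sys
PEG=[[(.029,.009),(.089,.009)]]; STUD=[[(0,.012),(.010,.012)]]
def bm(im,box,lo=(17,140,85)):
    h=cv2.cvtColor(im,cv2.COLOR_BGR2HSV); m=(h>=np.array(lo)).all(2)&(h<=np.array((33,255,255))).all(2); q=np.zeros_like(m); q[box[1]:box[3],box[0]:box[2]]=1
    k,l,st,ce=cv2.connectedComponentsWithStats((m&q).astype(np.uint8)); return l==1+st[1:,4].argmax()
f=sys.argv[1]; get_calibration("top")
t=cv2.imread(f"pics/f{f}_top.png"); s=cv2.imread(f"pics/f{f}_scene.png"); t0=cv2.imread("pics/t0.png"); s0=cv2.imread("pics/s0.png")
B=eval(sys.argv[2]) if len(sys.argv)>2 else ((328,228,350,250),(295,190,312,220))
r={}
r["peg0t"]=fit({"top":bm(t0,(355,198,375,220),(17,120,60))},PEG,[.552,-.12])
r["peg1t"]=fit({"top":bm(t,B[0],(17,120,60))},PEG,[.456,-.056])
r["peg0s"]=fit({"scene":bm(s0,(280,208,300,240))},PEG,[.552,-.12])
r["peg1s"]=fit({"scene":bm(s,B[1])},PEG,[.456,-.056])
# stud: round head centroid-based using upper part in top picture
m=bm(t,(305,155,330,175),(17,120,60)); print("stud mask",np.array(np.nonzero(m))[::-1].mean(1),m.sum())
# tab strip (22 wide, r .12-.15, flat z~.0) + stud: fit direction+axis fixed
def tab(n,a,A):
    im=np.zeros((1600,2560),np.uint8); d=np.array([np.cos(a),np.sin(a)]);p=np.array([-d[1],d[0]])
    S=[np.r_[A+d*rr+p*w,.003] for rr,w in((.118,-.011),(.118,.011),(.15,.011),(.15,-.011))]
    C=[q for z in(0,.01) for q in circ(*(A+d*.15),z,.012)]; D=[q for z in(.005,.029) for q in circ(*A,z,.12)]
    for L,c in((S,255),(C,255),(D,0)):
        P=np.array([proj(n,q) for q in L]); cv2.fillConvexPoly(im,cv2.convexHull(((P+.5)*4).astype(np.float32)).round().astype(np.int32),c)
    return cv2.GaussianBlur(cv2.resize(im,(640,400),interpolation=cv2.INTER_AREA)/255.,(0,0),1.5)
for A in((.546,-.025),(.5475,-.0247)):
    A=np.array(A); M=cv2.GaussianBlur(m.astype(float),(0,0),1.5)
    g=np.arange(.28,.37,.005); c=[((tab("top",a,A)-M)**2).sum() for a in g]; print("tab dir",A,g[np.argmin(c)],min(c)/M.sum())
for k,v in r.items(): print(k,v[0].round(4),round(float(v[1]),3))
st=at_z("top",316.8,162.8,.01)[:2]
P0,P1=r["peg0t"][0],r["peg1t"][0]; mid=(P0+P1)/2; h=np.sqrt(.095**2-((P1-P0)@(P1-P0))/4); n=np.array([-(P1-P0)[1],(P1-P0)[0]]);n/=np.hypot(*n)
for sg in(1,-1): print("axis from pegs",(mid+sg*n*h).round(4))
for A in((.546,-.025),(.5475,-.0247)):
    A=np.array(A);a=np.arctan2(*(A-P1)[::-1]);b=np.arctan2(*(st-A)[::-1]);print(A,"r",np.hypot(*(P1-A)),"pot",a,"tab",b,"susan",a-b)
E
python3 ang.py 1
```

```text
stud mask [316.09756098 162.3902439 ] 41
tab dir [ 0.546 -0.025] 0.3350000000000001 0.6542436845364755
tab dir [ 0.5475 -0.0247] 0.3400000000000001 0.5658851953374099
peg0t [ 0.5519 -0.1193] 0.008
peg1t [ 0.4568 -0.055 ] 0.008
peg0s [ 0.5461 -0.1179] 0.008
peg1s [ 0.4513 -0.0547] 0.003
axis from pegs [ 0.4619 -0.1499]
axis from pegs [ 0.5467 -0.0244]
[ 0.546 -0.025] r 0.09416041177468673 pot 0.32446086872186136 tab 0.32284010657096596 susan 0.001620762150895405
[ 0.5475 -0.0247] r 0.09567798160773444 pot 0.3224348011256511 tab 0.32412396910542024 susan -0.0016891679797691461
```

```bash
sed -n '/^# tab/,/return/p' ang.py > tabf.py; python3 - <<'E'
from h import *
exec(open("tabf.py").read())
get_calibration("scene")
for n,img,A,box in(("scene","f1_scene",(.5411,-.0237),(335,245,365,270)),("top","f1_top",(.5467,-.0246),(305,155,330,178))):
    im=cv2.imread(f"pics/{img}.png");h=cv2.cvtColor(im,cv2.COLOR_BGR2HSV)
    for lo in((16,110,60),(17,140,85),(18,130,100)):
        m=(h>=np.array(lo)).all(2)&(h<=np.array((35,255,255))).all(2);q=np.zeros_like(m);q[box[1]:box[3],box[0]:box[2]]=1;m&=q
        M=cv2.GaussianBlur(m.astype(float),(0,0),1.5)
        g=np.arange(.27,.39,.004);c=[((tab(n,a,np.array(A))-M)**2).sum() for a in g];i=np.argmin(c);print(n,lo,m.sum(),round(g[i],3),round(c[i]/M.sum(),3),(tab(n,g[i],np.array(A))).sum().round())
h=cv2.cvtColor(cv2.imread("pics/f1_top.png"),cv2.COLOR_BGR2HSV)[156:176,308:328]
print(h[...,0].tolist());print(h[...,2].tolist())
E
```

```text
scene (16, 110, 60) 183 0.322 0.205 96.0
scene (17, 140, 85) 126 0.322 0.073 96.0
scene (18, 130, 100) 108 0.322 0.053 96.0
top (16, 110, 60) 146 0.334 0.19 88.0
top (17, 140, 85) 40 0.338 0.632 87.0
top (18, 130, 100) 38 0.338 0.673 87.0
[[14, 14, 14, 14, 14, 14, 13, 14, 14, 14, 14, 14, 14, 13, 14, 14, 14, 14, 14, 14], [13, 13, 14, 14, 14, 15, 13, 13, 14, 13, 14, 13, 13, 14, 13, 14, 14, 14, 14, 14], [13, 14, 14, 14, 14, 14, 13, 14, 13, 12, 13, 13, 14, 14, 14, 14, 13, 14, 14, 14], [14, 14, 14, 14, 14, 14, 14, 16, 16, 16, 15, 14, 14, 13, 13, 13, 14, 13, 13, 14], [14, 13, 14, 14, 13, 14, 17, 19, 20, 19, 19, 19, 13, 13, 14, 14, 14, 14, 13, 14], [14, 14, 14, 14, 15, 18, 20, 20, 20, 20, 20, 21, 17, 13, 14, 14, 13, 13, 13, 14], [14, 14, 14, 14, 15, 21, 21, 20, 21, 21, 20, 20, 19, 13, 12, 14, 14, 14, 13, 14], [14, 13, 14, 13, 14, 20, 20, 21, 20, 20, 20, 19, 18, 15, 16, 16, 16, 15, 15, 15], [14, 14, 14, 14, 15, 20, 21, 20, 21, 19, 18, 16, 16, 16, 15, 16, 16, 16, 15, 16], [13, 15, 14, 14, 14, 19, 21, 19, 17, 16, 15, 15, 15, 16, 16, 15, 16, 16, 16, 15], [14, 14, 14, 14, 13, 15, 19, 16, 16, 15,
[... 2103 characters left out ...]
 [137, 136, 139, 137, 150, 162, 170, 192, 190, 164, 160, 170, 132, 106, 106, 103, 109, 105, 106, 114], [145, 144, 143, 150, 169, 175, 175, 189, 187, 149, 147, 157, 104, 104, 107, 106, 108, 108, 107, 111], [146, 146, 146, 153, 168, 179, 179, 183, 182, 150, 145, 144, 97, 100, 106, 103, 105, 107, 106, 105], [144, 145, 145, 158, 160, 175, 178, 177, 173, 149, 141, 157, 97, 101, 101, 100, 103, 101, 104, 103], [138, 139, 142, 162, 156, 171, 179, 176, 167, 156, 157, 167, 95, 108, 108, 104, 100, 102, 100, 94], [139, 126, 131, 161, 158, 174, 182, 179, 165, 164, 170, 171, 86, 104, 112, 112, 108, 109, 91, 74], [120, 106, 124, 163, 161, 171, 176, 166, 158, 162, 168, 166, 84, 90, 99, 103, 99, 96, 75, 64]]
```

The tab direction is 0.322 rad from the scene view and 0.324 from the initial top view. The pot direction is 0.323, so the turntable is aligned to within a few milliradians. The arm stands clear, so I'll do one last nesting check by numbers and hand in.

```bash
python3 - <<'E'
from h import *
im=read_camera("scene")
for t,P,z in(("stopper",STO,.1555),("white_tumbler",[[(.056,.034),(.09,.034)]],.0845),("green_tumbler",[[(.062,.034),(.09,.034)]],.050)):
    m=best("scene",t,(.605,-.012,z+(.04 if P is STO else .075)))
    if m is not None: print(t,[(dz,fit({"scene":m},P,[.595,-.008],z+dz)[0].round(4),round(float(fit({"scene":m},P,[.595,-.008],z+dz)[1]),3)) for dz in(-.006,0,.006)])
for t in("container","mallet","cork_block","roller"): print(t,[np.round(x["xyz"],3).tolist() for x in look_for("scene",t)[:1]])
sign_off()
E
```

```text
stopper [(-0.006, array([5.766e-01, 1.000e-04]), 0.113), (0, array([ 0.5855, -0.0029]), 0.125), (0.006, array([ 0.5944, -0.006 ]), 0.139)]
white_tumbler [(-0.006, array([ 0.5977, -0.0069]), 0.572), (0, array([ 0.605 , -0.0098]), 0.601), (0.006, array([ 0.6145, -0.0128]), 0.631)]
green_tumbler [(-0.006, array([ 0.6049, -0.011 ]), 0.567), (0, array([ 0.6129, -0.0136]), 0.59), (0.006, array([ 0.6208, -0.0156]), 0.616)]
container [[0.725, 0.292, 0.066]]
mallet [[0.378, 0.425, 0.027]]
cork_block [[0.646, -0.463, 0.054]]
roller [[0.476, -0.496, 0.047]]
the job is handed in; nothing more can be done
```

I nested the green tumbler, white tumbler and cork stopper in the pot in that order. Each was lowered with about 5 N or less of push and let go once it rested inside. I then turned the lazy Susan by its peg until the pot lined up with the brass tab, let go and moved the arm clear. The job was handed in at about 34 s.

- **Alignment:** the pot direction measured 0.323 rad against 0.322–0.324 rad for the tab, so the turntable is within a few milliradians of the target. In the final top view the stack hid part of the tab, so a fit there read about 0.335 rad. I set that value aside.
- **Stack after turning:** the detector found stopper, white, green and pot one above the other at about the right heights.
- **Final fit check, not conclusive:** the last silhouette fits for nesting were poor (residual 0.11–0.64), because the parts hide one another. I had also used up the picture views, so I did not see the finished stack.
- **Other things on the bench:** the container, mallet, cork block and roller are within about 6 mm of where they were first detected, close to the detector's roughly 4 mm error. I did not re-compare the pink and red stoppers at the end.
- **Disagreement found:** the fingertips stood roughly 35 mm higher than the reported tool pose implied. A test closing on nothing confirmed it, and I set the grasp heights from the pictures instead.

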